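# Put the emergency kits back in their cart trays

### The job

The five emergency kit cases have come back from the training session in two stacks. Take the stacks apart and lay each case flat, lid up, in the empty front compartment of the drawer tray whose label has the same colour as its lid. They hold glass, so set them down instead of dropping them, and do not tip them or knock a stack over.

Things in the scene. Friction and masses are not known exactly. Their poses are not given: they have to be found in the camera images.
- kit_blue: monitoring kit: loose flat rectangular case with a blue lid over a pale grey tub, a white card on the lid, black latches at its two short ends; 124 mm long (its x), 60 mm wide (its y), 34 mm high (z), flat-sided, rigid, about 0.26 kg. Origin: centre of its underside. It starts lying on the table at the bottom of one of the two stacks.
- kit_green: airway kit: loose flat rectangular case with a green lid over a pale grey tub, a white card on the lid, black latches at its two short ends; 124 mm long (its x), 60 mm wide (its y), 34 mm high (z), flat-sided, rigid, about 0.26 kg. Origin: centre of its underside. It starts lying on the table at the bottom of one of the two stacks.
- kit_orange: vascular access kit: loose flat rectangular case with an orange lid over a pale grey tub, a white card on the lid, black latches at its two short ends; 100 mm long (its x), 60 mm wide (its y), 34 mm high (z), flat-sided, rigid, about 0.2 kg. Origin: centre of its underside. It starts in the second layer, lying on one of the two 124 mm cases.
- kit_white: dressing kit: loose flat rectangular case with a white lid over a pale grey tub, a white card on the lid, black latches at its two short ends; 100 mm long (its x), 60 mm wide (its y), 34 mm high (z), flat-sided, rigid, about 0.2 kg. Origin: centre of its underside. It starts in the second layer, lying on one of the two 124 mm cases.
- kit_yellow: drug kit: loose flat rectangular case with a yellow lid over a pale grey tub, a white card on the lid, black latches at its two short ends; 76 mm long (its x), 60 mm wide (its y), 34 mm high (z), flat-sided, rigid, about 0.14 kg. Origin: centre of its underside. It starts on top of the orange kit, in the third layer.
- tray_blue: monitoring drawer tray, fixed, grey, 88 mm wide, with a blue label strip (15 x 84 mm) on top of its front (-x) flange. Origin: on the table under the centre of its empty front compartment, 146 (x) x 82 (y) mm inside, floor 3 mm and wall tops 12 mm above the table. Behind a divider (+x): white electrode discs, under 28 mm high. Reaches 93 mm before and 113 mm behind the origin.
- tray_green: airway drawer tray, fixed, grey, 88 mm wide, with a green label strip (15 x 84 mm) on top of its front (-x) flange. Origin: on the table under the centre of its empty front compartment, 146 (x) x 82 (y) mm inside, floor 3 mm and wall tops 12 mm above the table. Behind a divider (+x): a white and a black curved airway, under 28 mm high. Reaches 93 mm before and 113 mm behind the origin.
- tray_orange: vascular access drawer tray, fixed, grey, 88 mm wide, with an orange label strip (15 x 84 mm) on top of its front (-x) flange. Origin: on the table under the centre of its empty front compartment, 122 (x) x 82 (y) mm inside, floor 3 mm and wall tops 12 mm above the table. Behind a divider (+x): three syringes, under 28 mm high. Reaches 81 mm before and 125 mm behind the origin.
- tray_white: dressing drawer tray, fixed, grey, 88 mm wide, with a white label strip (15 x 84 mm) on top of its front (-x) flange. Origin: on the table under the centre of its empty front compartment, 122 (x) x 82 (y) mm inside, floor 3 mm and wall tops 12 mm above the table. Behind a divider (+x): two rolled bandages, under 28 mm high. Reaches 81 mm before and 125 mm behind the origin.
- tray_yellow: drug drawer tray, fixed, grey, 88 mm wide, with a yellow label strip (15 x 84 mm) on top of its front (-x) flange. Origin: on the table under the centre of its empty front compartment, 98 (x) x 82 (y) mm inside, floor 3 mm and wall tops 12 mm above the table. Behind a divider (+x): six amber vials, under 28 mm high. Reaches 69 mm before and 137 mm behind the origin.
There are look-alikes about, which are no part of the job. What is shaped like the kit_orange but pink is not meant.

How it is judged:
By the outcome, as a careful person would: the job done as asked, in the order asked, and still so for the second after the job is handed in, with the robot touching nothing.
It also fails if it takes over 138 s, if anything falls off the work surface, if the arm or the gripper's body presses on something with over 40 N, if the wrist force passes 120 N, or if a joint passes its speed limit or range.

### The arm

A 6-joint arm with a two-finger parallel gripper is mounted at the origin on the work surface. World frame = base frame: x ahead of the robot, y to its left, z up, the work surface at z = 0. Lengths are in m, angles in rad, forces in N, time in s.
With the tool pointing down it reaches from about 0.375 to 0.75 m from the base axis. Payload 9 kg.
Tool frame: the origin (TCP) lies between the finger pads; the fingertips stand 17 mm ahead of it and the grasp point (between the pads) lies 2 mm behind it; z points along the fingers, y is the line along which they close (so a half turn about z gives the same grasp; the last joint's range is limited). The gripper opens to 85 mm and grips with 20 to 120 N. Pads are 22 mm wide; open, the fingers measure 114 mm over their backs; the gripper's body (76 mm by 85 mm) begins 54 mm behind the grasp point. The pads swing forward as they close: fully open they stand 13 mm farther back than shut.
Start: joints at [-1.432, 0.104, 0.097, 1.564, 0, 1.353], TCP at [0.21, -0.562, 0.248] pointing down, gripper open.
Joint ranges: [-2.99, 2.99], [-0.84, 1.86], [-1.1, 1.16], [-1.84, 2.11], [-1.51, 1.56], [-3.14, 3.14]. Speed limits (rad/s): [2.22, 2.22, 2.57, 3.14, 3.14, 3.14].

### API

Orientations are given as [roll, pitch, yaw] about the fixed x, y, z axes, in that order (R = Rz(yaw) Ry(pitch) Rx(roll)).
In Python, from rig import ctrl, vision, workorder, spotter gives the robot as it stands. The module is installed in compiled form; this text tells all that it offers.
- The arm moves only by the tool carry_out, never from a script. Its argument "motion" is a list of rows, each a list of 7 numbers: the opening, from -1 (shut) to 1 (fully open), then the shift along the tool's x, y, z in units of 25 mm (1.0 is 25 mm), then the turn, a rotation vector about the tool's x, y, z in units of 5 degrees (1.0 is 5 degrees). In form: [[claw, dx, dy, dz, wx, wy, wz], ...]. A call has exactly 8 rows; each row is the pose to reach, as a shift and turn from the pose commanded when the call began, along the tool's axes at that moment; what a row does not reach only later rows make up. A row lasts 1/12 s, in which the tool goes at most 41.7 mm and 7.16 degrees, less where a joint would pass 70% of its speed; a pose out of reach is approached as far as the arm can. A call with a gripper value outside its range is refused whole. The fingers move at their own pace and stop on an object; "force" is the grip in N (left out, the last holds). Time passes only in rows, so rows that repeat a pose let the fingers close, or fill a call up. It gives the time, the measured TCP pose, the force, the opening and the grip force at its end, in the units of the state.
- ctrl.state(): the state, without advancing time (a new reading comes with each control period).
- vision.read_camera(name): name is "scene" or "top" or "wrist"; returns a dict with "frame" (384x512x3 uint8, red, green, blue), "depth" (384x512 float32, m along the optical axis (not along the pixel's ray), 0 where there is no reading), "fx", "fy", "cx", "cy" (pixels), "camera_from_world" (4x4, takes a point from world to camera coordinates). Camera axes: x right, y down, z forward; pixel columns grow to the right and rows downward; lengths in m; the calibration is good to about 2 mm. The wrist camera is an equidistant fisheye: a pixel r from the principal point sees the ray r / f radians off the axis. A picture is of the moment at which its call begins.
- workorder.job_done(): hands the job in; it is judged then, once.
Trained networks look in a picture, given as the dict that the camera call returned (one of the last four; its "shot" number tells which), for a name from the list of things; names that differ only in an ending like _2 or _b are one class to them, and where a whole thing is asked for, a point or a joint stands for the part that bears it (a point fixed in the world has none). Each returns a list of dicts, best first, with "p" (0 to 1); they miss things now and then, are a little off and sometimes report something else, mostly with a low value. They report only what shows in the picture. A call takes as long as a camera call. They do not tell look-alikes from the thing itself.
- spotter.recognise(picture, query): "rect" ([centre column, centre row, width, height] in pixels, round what is visible of it).
- spotter.tip_of(picture, query): "centre" ([row, column] in pixels: a listed point, or the origin of a listed thing).
The state is a dict: "time_s": time; "joint_positions": joint angles; "dq": joint speeds; "joint_efforts": joint torques, N m; "eef_pos": TCP position; "orientation": TCP orientation; "contact_force": force on the tool from outside, world axes, zero at the start; "moment": the same for the moment, N m; "finger_gap": finger opening in m; "grip_force": force on a finger pad.
Only numpy, scipy, OpenCV 4.12 (cv2) and the standard library are available. Lean on these libraries where they do the work, as an engineer would, in place of code of your own. Each camera call takes 0.05 s, during which the arm holds its last target. There are 200 camera calls.

## Working session

There is one attempt and no reset: what is moved stays moved. The work goes in short steps, Python scripts to look and compute and a tool call to move; the robot and the scene stay as the last step left them, time stands still between calls to the robot, and variables do not carry over. Pictures are saved under pics/ and viewed, at most 14 in all, crops included, and the job is handed in when it is done.

Besides the shell and the picture viewer there is one more tool, called as name([rows], argument=value, ...), one row to a line, values as JSON. carry_out: Moves the arm, as the interface text tells. Its arguments: {"type":"object","properties":{"motion":{"type":"array"},"force":{"type":"number"}},"required":["motion"]}

```bash
mkdir -p pics; cat > h.py <<'E'
import numpy as np, cv2
from scipy.spatial.transform import Rotation as R
from rig import ctrl, vision, workorder, spotter
def cloud(c):
    h,w=c['depth'].shape; v,u=np.mgrid[:h,:w]; d=c['depth']
    P=np.stack([(u-c['cx'])/c['fx']*d,(v-c['cy'])/c['fy']*d,d],-1)
    T=np.linalg.inv(c['camera_from_world']); W=P@T[:3,:3].T+T[:3,3]; W[d==0]=np.nan
    return W
E
python3 - <<'E'
from h import *
s=ctrl.state(); print({k:np.round(v,3) for k,v in s.items()})
a=vision.read_camera('scene');b=vision.read_camera('top')
for n,c in(('scene',a),('top',b)):
    cv2.imwrite(f'pics/{n}0.png',cv2.resize(c['frame'][:,:,::-1],(800,600)))
    W=cloud(c)
    for q in ['kit_','tray_']:
        for k in ['blue','green','orange','white','yellow']:
            r=spotter.recognise(c,q+k)[:3]
            for x in r:
                u,v=x['rect'][:2]; print(n,q+k,round(x['p'],2),np.round(x['rect']),np.round(W[int(v),int(u)],3))
E
```

```text
{'time_s': np.float64(0.0), 'joint_positions': array([-1.432,  0.105,  0.096,  1.564, -0.   ,  1.353]), 'dq': array([ 0.001,  0.   ,  0.001,  0.001, -0.001, -0.   ]), 'joint_efforts': array([-1.0000e-03, -5.5692e+01,  5.0365e+01,  1.7000e-02, -0.0000e+00,
       -0.0000e+00]), 'eef_pos': array([ 0.21 , -0.562,  0.248]), 'orientation': array([-3.14 , -0.   ,  0.357]), 'contact_force': array([-0.118, -0.539,  0.255]), 'moment': array([ 0.037,  0.013, -0.007]), 'grip_force': np.float64(0.0), 'finger_gap': np.float64(0.085)}
scene kit_blue 0.87 [302. 182.  36.  25.] [0.447 0.189 0.04 ]
scene kit_green 0.79 [193. 238.  43.  33.] [ 0.454 -0.212  0.048]
scene kit_orange 0.89 [303. 177.  32.  22.] [0.448 0.186 0.061]
scene kit_orange 0.87 [275. 147.  29.  16.] [0.209 0.279 0.032]
scene kit_orange 0.71 [253. 187.  32.  18.] [0.362 0.062 0.032]
scene kit_white 0.57 [194. 224.  32.  36.] [ 0.43  -0.189  0.067]
scene kit_yellow 0.82 [303. 163.  30.  23.] [0.436 0.198 0.101]
scene tray_blue 0.9 [312. 267.  82.  65.] [ 0.69  -0.011  0.001]
scene tray_blue 0.33 [194. 237.  41.  34.] [ 0.455 -0.21  
[... 522 characters left out ...]
0.033]
top kit_orange 0.55 [170. 278.  35.  31.] [0.193 0.297 0.034]
top kit_white 0.69 [316. 209.  20.  31.] [ 0.401 -0.181  0.07 ]
top kit_white 0.16 [191. 206.  24.  27.] [0.418 0.212 0.101]
top kit_yellow 0.91 [192. 203.  26.  29.] [0.43  0.212 0.103]
top tray_blue 0.6 [258. 129.  32.  62.] [ 0.678 -0.002  0.001]
top tray_green 0.95 [195. 143.  28.  62.] [0.635 0.211 0.005]
top tray_orange 0.8 [135. 170.  40.  61.] [0.549 0.419 0.003]
top tray_white 0.71 [324. 132.  28.  59.] [ 0.664 -0.223  0.007]
top tray_white 0.59 [315. 207.  15.  40.] [ 0.407 -0.178  0.068]
top tray_white 0.17 [196. 221.  18.   6.] [0.371 0.205 0.067]
top tray_yellow 0.85 [378. 161.  34.  67.] [ 0.563 -0.398  0.001]
```

View pics/scene0.png

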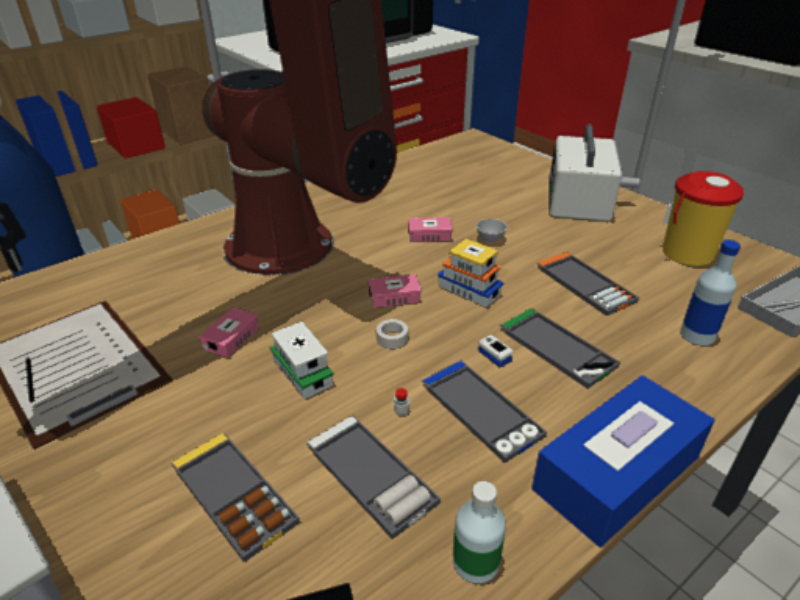

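View pics/top0.png

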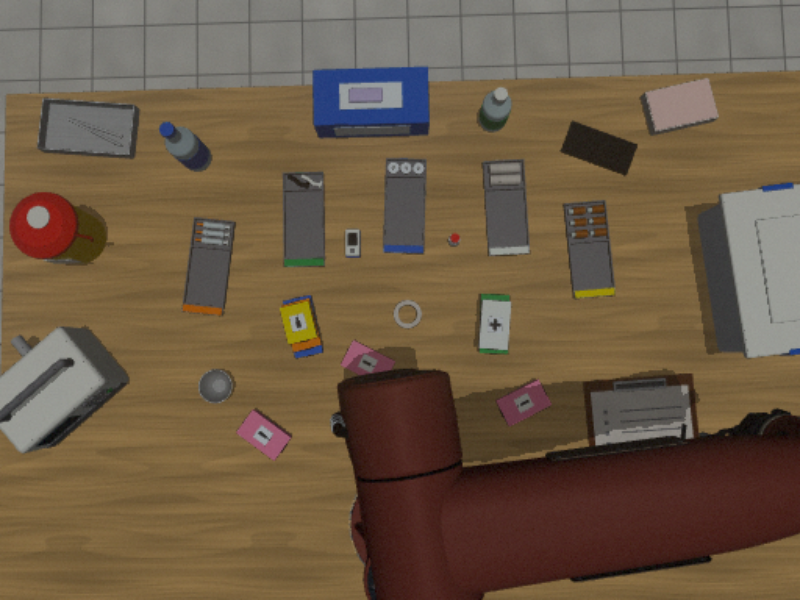

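The scene view shows the yellow/orange/blue stack near (470,270) and the white/green stack near (300,360). The pink cases are decoys. In the top view the trays, left to right, are orange (208,265), green (304,220), blue (405,205), white (506,208) and yellow (589,250), with labels at the lower (-x) ends. Next I'll fit their poses.

```bash
cat >> h.py <<'E'
def fit(xy):
    (c,(w,h),a)=cv2.minAreaRect(np.float32(xy)*1000)
    if w<h: w,h,a=h,w,a+90
    a=(a+90)%180-90
    return np.round(c,1),round(w,1),round(h,1),round(a,1)
def flat(c,z):  # pixel rays met with plane z
    h,w=c['depth'].shape; v,u=np.mgrid[:h,:w]
    T=np.linalg.inv(c['camera_from_world']); d=np.stack([(u-c['cx'])/c['fx'],(v-c['cy'])/c['fy'],np.ones_like(u)],-1)@T[:3,:3].T
    return T[:3,3]+d*((z-T[2,3])/d[...,2])[...,None]
def blob(m,W):
    n,l,s,_=cv2.connectedComponentsWithStats(m.astype(np.uint8))
    if n<2: return None
    return W[l==1+np.argmax(s[1:,4])][:,:2]
E
python3 - <<'E'
from h import *
c=vision.read_camera('top'); W=cloud(c); hsv=cv2.cvtColor(c['frame'],cv2.COLOR_RGB2HSV)
print(c['fx'],np.linalg.inv(c['camera_from_world'])[:3,3])
H,S,V=[hsv[...,i].astype(int) for i in range(3)]
for nm,ctr,zs in(('A',(.42,.21),(.034,.068,.102)),('B',(.40,-.18),(.034,.068))):
    near=(abs(W[...,0]-ctr[0])<.1)&(abs(W[...,1]-ctr[1])<.09)
    for z in zs:
        m=near&(abs(W[...,2]-z)<.012); b=blob(m,flat(c,z))
        if b is not None: print(nm,z,len(b),fit(b),np.round(np.nanmedian(W[m][:,2]),4))
for k,x,y in(('blue',.678,-.002),('green',.635,.211),('orange',.549,.419),('white',.664,-.223),('yellow',.563,-.398)):
    near=(abs(W[...,0]-x)<.15)&(abs(W[...,1]-y)<.085)
    wood=(S>60)&(H>8)&(H<22)&(V>70)
    for z in (.012,):
        F=flat(c,z); m=cv2.morphologyEx((near&~wood).astype(np.uint8),cv2.MORPH_OPEN,np.ones((3,3)))
        print(k,fit(blob(m,F)))
        hr={'blue':(105,130),'green':(45,85),'orange':(3,14),'yellow':(22,35)}
        L=near&((S<40)&(V>150) if k=='white' else (H>=hr[k][0])&(H<=hr[k][1])&(S>(190 if k=='orange' else 100)))&(F[...,0]<x-.04)
        b=blob(L,F)
        print('  label',None if b is None else (len(b),fit(b)))
E
```

```text
448.6065943079014 [ 0.34952012 -0.01151815  1.49775424]
A 0.034 80 (array([358.4, 204.6]), 58.6, 15.5, -76.0) 0.0327
A 0.068 124 (array([404.4, 210.2]), 82.0, 59.7, 13.4) 0.0665
A 0.102 470 (array([417.7, 213.4]), 77.5, 60.0, 12.6) 0.1005
B 0.034 71 (array([ 465.1, -188.8]), 56.1, 12.6, 84.2) 0.0325
B 0.068 595 (array([ 405.8, -182.2]), 100.5, 60.2, -6.0) 0.0665
blue (array([668.8,  -4.4]), 205.1, 87.7, -3.0)
  label (112, (array([5.743e+02, 2.000e-01]), 80.2, 13.5, 88.6))
green (array([644.6, 213.6]), 204.5, 87.6, -0.6)
  label (101, (array([552.7, 214.8]), 80.6, 13.5, 88.6))
orange (array([556.1, 418.2]), 187.5, 91.1, -7.4)
  label (10, (array([455.9, 443.5]), 13.4, 10.0, 89.9))
white (array([ 659.4, -220.2]), 205.3, 89.2, 1.7)
  label (85, (array([ 565.7, -224.5]), 76.9, 12.1, -87.8))
yellow (array([ 564.3, -393.7]), 204.7, 90.6, 3.8)
  label (131, (array([ 470.9, -402.4]), 83.4, 17.1, -86.1))
```

```bash
cat >> h.py <<'E'
def plan(*poses,start=None):
    """chain of (x,y,z mm, yaw deg), tool down; prints units from one to the next"""
    s=ctrl.state(); p=s['eef_pos']*1000; A=R.from_euler('xyz',s['orientation'])
    print('now',round(s['time_s'],2),np.round(p,1),np.round(np.degrees(s['orientation']),2),'gap',round(s['finger_gap']*1000,1),'F',np.round(s['contact_force'],1))
    for q in poses:
        B=R.from_euler('xyz',[180,0,q[3]],degrees=True); q3=np.array(q[:3],float)
        print(q,'->',np.round(A.inv().apply(q3-p)/25,2),np.round(np.degrees((A.inv()*B).as_rotvec())/5,2))
        p,A=q3,B
E
python3 - <<'E'
from h import *
plan((300,-400,248,75),(406,-182.2,200,130),(405.8,-182.2,130,174))
E
```

```text
now 1.15 [ 209.6 -562.2  248.3] [179.99   0.    20.44] gap 85.5 F [-0.1 -0.3 -0.2]
(300, -400, 248, 75) -> [ 5.66 -4.82  0.01] [  0.     0.   -10.91]
(406, -182.2, 200, 130) -> [9.51 1.84 1.92] [  0.   0. -11.]
(405.8, -182.2, 130, 174) -> [ 0.01 -0.01  2.8 ] [ 0.   0.  -8.8]
```

carry_out([
  [1,0.7,-0.6,0,0,0,-1.4],
  [1,1.4,-1.2,0,0,0,-2.8],
  [1,2.1,-1.8,0,0,0,-4.2],
  [1,2.8,-2.4,0,0,0,-5.6],
  [1,3.5,-3.0,0,0,0,-7.0],
  [1,4.2,-3.6,0,0,0,-8.4],
  [1,4.9,-4.2,0,0,0,-9.8],
  [1,5.66,-4.82,0,0,0,-10.9],
], force=40)

```text
time_s: 1.82
eef_pos: [0.3004, -0.399, 0.2484]
orientation: [3.141, 0.0, 1.314]
contact_force: [-0.4, -0.3, 0.5]
finger_gap: 0.0857
grip_force: 0.0
```

carry_out([
  [1,1.2,0.23,0.2,0,0,-1.4],
  [1,2.4,0.46,0.5,0,0,-2.8],
  [1,3.6,0.69,0.7,0,0,-4.2],
  [1,4.8,0.92,1.0,0,0,-5.6],
  [1,6.0,1.15,1.2,0,0,-7.0],
  [1,7.2,1.38,1.5,0,0,-8.4],
  [1,8.4,1.61,1.7,0,0,-9.8],
  [1,9.51,1.84,1.92,0,0,-11.0],
])

```text
time_s: 2.48
eef_pos: [0.4067, -0.1807, 0.2002]
orientation: [3.141, 0.001, 2.274]
contact_force: [0.3, -0.5, -0.1]
finger_gap: 0.0853
grip_force: 0.0
```

carry_out([
  [1,0,0,0.4,0,0,-1.3],
  [1,0,0,0.8,0,0,-2.6],
  [1,0,0,1.2,0,0,-3.9],
  [1,0,0,1.6,0,0,-5.2],
  [1,0,0,2.0,0,0,-6.5],
  [1,0,0,2.4,0,0,-7.8],
  [1,0,0,2.8,0,0,-8.8],
  [1,0,0,2.8,0,0,-8.8],
])

```text
time_s: 3.15
eef_pos: [0.4055, -0.1816, 0.1285]
orientation: [3.14, -0.002, 3.04]
contact_force: [-0.6, 0.2, -0.5]
finger_gap: 0.0853
grip_force: 0.0
```

```bash
python3 - <<'E'
from h import *
c=vision.read_camera('wrist'); cv2.imwrite('pics/w1.png',cv2.resize(c['frame'][:,:,::-1],(768,576)))
T=np.linalg.inv(c['camera_from_world']); print(T[:3,3],c['fx'],c['cx'],c['cy'])
# fisheye cloud
def fcloud(c):
    h,w=c['depth'].shape; v,u=np.mgrid[:h,:w]; x=(u-c['cx'])/c['fx'];y=(v-c['cy'])/c['fy'];r=np.hypot(x,y)+1e-9
    d=c['depth']; t=np.tan(np.minimum(r,1.5)); P=np.stack([x/r*t*d,y/r*t*d,d],-1)
    W=P@T[:3,:3].T+T[:3,3]; W[d==0]=np.nan; return W
W=fcloud(c); s=ctrl.state(); L=R.from_euler('xyz',s['orientation']).inv().apply((W.reshape(-1,3)-s['eef_pos'])).reshape(W.shape)*1000
# fingers: points near |y|~43-60,|x|<12
for sg in(1,-1):
    m=(abs(L[...,0])<14)&(sg*L[...,1]>38)&(sg*L[...,1]<65)&(L[...,2]<35)&(L[...,2]>-60)
    print(sg,m.sum(),np.nanpercentile(L[m],[2,50,90,98,100],axis=0).round(1).tolist() if m.any() else '')
m=(abs(W[...,2]-.068)<.008)&(abs(W[...,0]-.406)<.08)&(abs(W[...,1]+.182)<.06); print(fit(W[m][:,:2]),np.median(W[m][:,2]))
E
```

```text
[ 0.32847589 -0.17366858  0.25279051] 297.3186396354542 256.5083944889345 195.8096559643287
1 5134 [[-9.8, 41.1, -59.0], [7.7, 49.6, -43.0], [12.8, 62.6, -7.9], [13.3, 64.4, 1.5], [14.0, 65.0, 6.9]]
-1 5270 [[-10.1, -64.4, -58.7], [7.2, -49.6, -43.2], [12.3, -42.1, -8.1], [13.0, -40.7, 1.4], [14.0, -38.0, 6.7]]
(array([ 408.2, -183.1]), 100.4, 60.7, -6.2) 0.0664329939069001
```

View pics/w1.png

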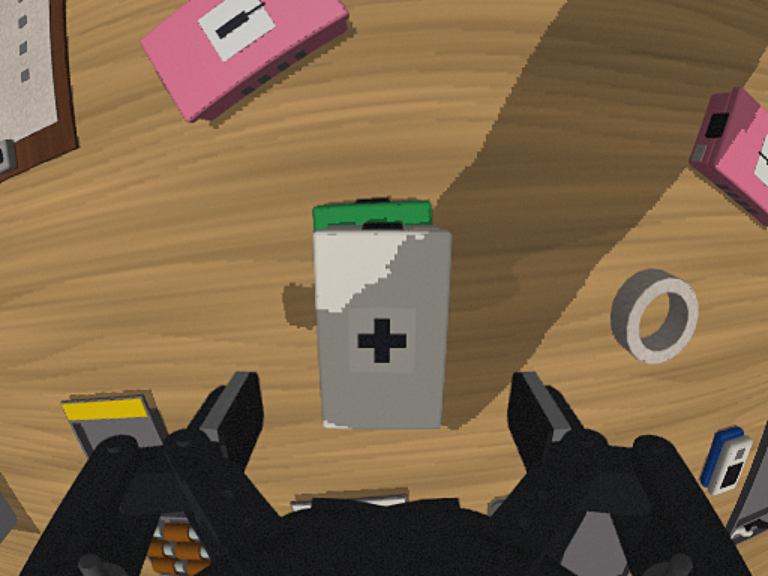

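The wrist view shows the white case centred at (382,330), with the green one under it at (372,210). The fingers are open and line up with the long sides, so I can grasp.

```bash
python3 - <<'E'
from h import *
plan((407,-182.6,59,173.9),(407,-182.6,120,173.9),(637.4,-221,110,182.1),(637.4,-221,32,182.1))
E
```

```text
now 3.2 [ 405.8 -181.9  129.6] [ 1.7996e+02 -7.0000e-02  1.7385e+02] gap 85.4 F [ 0.4 -0.2  0. ]
(407, -182.6, 59, 173.9) -> [-0.06 -0.03  2.82] [ 0.01 -0.01 -0.01]
(407, -182.6, 120, 173.9) -> [ 0.    0.   -2.44] [0. 0. 0.]
(637.4, -221, 110, 182.1) -> [-9.33 -0.55  0.4 ] [ 0.    0.   -1.64]
(637.4, -221, 32, 182.1) -> [ 0.   -0.    3.12] [0. 0. 0.]
```

carry_out([
  [1,-0.06,-0.03,0.6,0,0,0],
  [1,-0.06,-0.03,1.2,0,0,0],
  [1,-0.06,-0.03,1.8,0,0,0],
  [1,-0.06,-0.03,2.3,0,0,0],
  [1,-0.06,-0.03,2.6,0,0,0],
  [1,-0.06,-0.03,2.82,0,0,0],
  [1,-0.06,-0.03,2.82,0,0,0],
  [0.3,-0.06,-0.03,2.82,0,0,0],
], force=35)

```text
time_s: 3.87
eef_pos: [0.4078, -0.1833, 0.0602]
orientation: [-3.141, 0.0, 3.035]
contact_force: [0.1, -0.1, 0.8]
finger_gap: 0.0755
grip_force: 0.0
```

carry_out([
  [0.2,0,0,0,0,0,0],
  [0,0,0,0,0,0,0],
  [-0.2,0,0,0,0,0,0],
  [-0.5,0,0,0,0,0,0],
  [-1,0,0,0,0,0,0],
  [-1,0,0,0,0,0,0],
  [-1,0,0,0,0,0,0],
  [-1,0,0,0,0,0,0],
], force=35)

```text
time_s: 4.53
eef_pos: [0.4082, -0.1835, 0.0608]
orientation: [-3.141, 0.001, 3.036]
contact_force: [-0.2, 1.3, 6.5]
finger_gap: 0.0587
grip_force: 39.0
```

carry_out([
  [-1,0,0,-0.15,0,0,0],
  [-1,0,0,-0.4,0,0,0],
  [-1,0,0,-0.8,0,0,0],
  [-1,0,0,-1.2,0,0,0],
  [-1,0,0,-1.6,0,0,0],
  [-1,0,0,-2.0,0,0,0],
  [-1,0,0,-2.3,0,0,0],
  [-1,0,0,-2.44,0,0,0],
])

```text
time_s: 5.2
eef_pos: [0.4082, -0.1837, 0.1225]
orientation: [-3.14, 0.002, 3.036]
contact_force: [0.4, -0.6, -2.6]
finger_gap: 0.0596
grip_force: 38.5
```

```bash
python3 - <<'E'
from h import *
plan((637.4,-221,110,182.1),(637.4,-221,30,182.1))
c=vision.read_camera('wrist'); d=vision.read_camera('scene')
cv2.imwrite('pics/w2.png',np.hstack([cv2.resize(c['frame'],(400,300)),d['frame'][100:400,120:520][:300]])[:,:,::-1])
E
```

```text
now 5.2 [ 408.2 -183.7  122.5] [-1.7993e+02  9.0000e-02  1.7394e+02] gap 59.6 F [ 0.4 -0.6 -2.6]
(637.4, -221, 110, 182.1) -> [-9.27 -0.52  0.52] [-0.02  0.02 -1.63]
(637.4, -221, 30, 182.1) -> [ 0.  -0.   3.2] [0. 0. 0.]Traceback (most recent call last):
  File "<stdin>", line 4, in <module>
    return _nx.concatenate(arrs, 1, dtype=dtype, casting=casting)
           ~~~~~~~~~~~~~~~^^^^^^^^^^^^^^^^^^^^^^^^^^^^^^^^^^^^^^^
ValueError: all the input array dimensions except for the concatenation axis must match exactly, but along dimension 0, the array at index 0 has size 300 and the array at index 1 has size 284
```

carry_out([
  [-1,-0.6,-0.03,0,0,0,-0.1],
  [-1,-1.7,-0.1,0.05,0,0,-0.3],
  [-1,-3.0,-0.17,0.1,0,0,-0.5],
  [-1,-4.4,-0.25,0.2,0,0,-0.8],
  [-1,-5.8,-0.33,0.3,0,0,-1.1],
  [-1,-7.2,-0.4,0.4,0,0,-1.35],
  [-1,-8.5,-0.48,0.5,0,0,-1.55],
  [-1,-9.27,-0.52,0.52,0,0,-1.63],
])

```text
time_s: 5.97
eef_pos: [0.6388, -0.2205, 0.1056]
orientation: [3.141, -0.001, -3.104]
contact_force: [0.2, 0.3, -2.4]
finger_gap: 0.0593
grip_force: 38.6
```

```bash
python3 - <<'E'
from h import *
c=vision.read_camera('wrist'); d=vision.read_camera('scene')
cv2.imwrite('pics/w2.png',np.hstack([cv2.resize(c['frame'],(400,300)),d['frame'][84:384,100:500]])[:,:,::-1])
plan((637.4,-221,110,182.1),(637.4,-221,30,182.1))
E
```

```text
now 6.07 [ 638.3 -220.5  105.4] [ 1.7994e+02 -8.0000e-02 -1.7785e+02] gap 59.2 F [-0.2 -0.4 -2.1]
(637.4, -221, 110, 182.1) -> [ 0.04 -0.02 -0.18] [ 0.01 -0.02  0.01]
(637.4, -221, 30, 182.1) -> [ 0.  -0.   3.2] [0. 0. 0.]
```

View pics/w2.png

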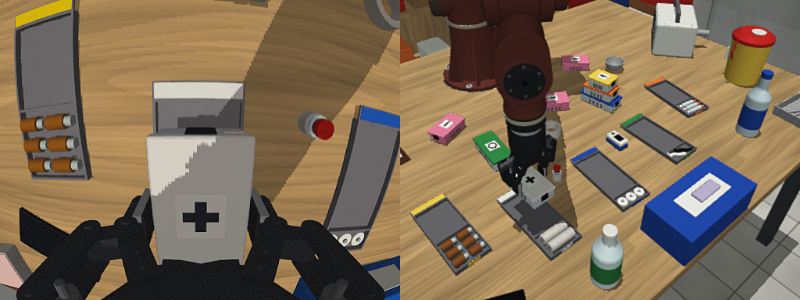

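The white case is held squarely in front of its tray (label at (198,90) in the left picture), and only green remains at its old spot. I'll check tilt with the depth image.

```bash
cat >> h.py <<'E'
def held(n=.55):
    """lid plane of the case in hand, in tool frame (mm)"""
    c=vision.read_camera('wrist'); T=np.linalg.inv(c['camera_from_world'])
    h,w=c['depth'].shape; v,u=np.mgrid[:h,:w]; x=(u-c['cx'])/c['fx'];y=(v-c['cy'])/c['fy'];r=np.hypot(x,y)+1e-9
    d=c['depth']; t=np.tan(np.minimum(r,1.5)); P=np.stack([x/r*t*d,y/r*t*d,d],-1)
    W=P@T[:3,:3].T+T[:3,3]; W[d==0]=np.nan
    s=ctrl.state(); L=R.from_euler('xyz',s['orientation']).inv().apply(W.reshape(-1,3)-s['eef_pos']).reshape(W.shape)*1000
    m=(abs(L[...,1])<26)&(abs(L[...,2]+10)<12)&(abs(L[...,0])<80)&(L[...,0]>5)
    p=L[m]; k=np.linalg.lstsq(np.c_[p[:,:2],np.ones(len(p))],p[:,2],rcond=None)[0]
    print('lid tilt x,y deg',np.degrees(k[:2]).round(2),'z',k[2].round(1),'x end',np.percentile(p[:,0],99.5).round(1),len(p))
    return W,L,c
E
python3 - <<'E'
from h import *
W,L,c=held()
E
```

```text
lid tilt x,y deg [ 1.63 -0.01] z -5.7 x end 48.9 11288
```

carry_out([
  [-1,0.02,-0.02,0.4,0,0,0],
  [-1,0.04,-0.02,0.9,0,0,0],
  [-1,0.04,-0.02,1.4,0,0,0],
  [-1,0.04,-0.02,1.9,0,0,0],
  [-1,0.04,-0.02,2.35,0,0,0],
  [-1,0.04,-0.02,2.65,0,0,0],
  [-1,0.04,-0.02,2.8,0,0,0],
  [-1,0.04,-0.02,2.88,0,0,0],
])

```text
time_s: 6.78
eef_pos: [0.6354, -0.2209, 0.0349]
orientation: [3.141, -0.001, -3.105]
contact_force: [0.4, -0.6, -2.8]
finger_gap: 0.0592
grip_force: 38.7
```

carry_out([
  [-1,0,0,0.01,0,0,0],
  [-1,0,0,0.02,0,0,0],
  [-1,0,0,0.03,0,0,0],
  [-1,0,0,0.04,0,0,0],
  [-1,0,0,0.05,0,0,0],
  [-1,0,0,0.06,0,0,0],
  [-1,0,0,0.07,0,0,0],
  [-1,0,0,0.08,0,0,0],
])

```text
time_s: 7.45
eef_pos: [0.6358, -0.2211, 0.0338]
orientation: [-3.142, 0.0, -3.105]
contact_force: [-0.1, -0.0, -2.5]
finger_gap: 0.059
grip_force: 38.7
```

carry_out([
  [-1,0,0,0.01,0,0,0],
  [-1,0,0,0.02,0,0,0],
  [-1,0,0,0.03,0,0,0],
  [-1,0,0,0.04,0,0,0],
  [-1,0,0,0.05,0,0,0],
  [-1,0,0,0.06,0,0,0],
  [-1,0,0,0.07,0,0,0],
  [-1,0,0,0.08,0,0,0],
])

```text
time_s: 8.12
eef_pos: [0.6358, -0.2211, 0.0318]
orientation: [-3.141, 0.0, -3.105]
contact_force: [0.2, -0.3, -2.4]
finger_gap: 0.0593
grip_force: 38.7
```

carry_out([
  [-1,0,0,0.01,0,0,0],
  [-1,0,0,0.02,0,0,0],
  [-1,0,0,0.03,0,0,0],
  [-1,0,0,0.04,0,0,0],
  [-1,0,0,0.05,0,0,0],
  [-1,0,0,0.06,0,0,0],
  [-1,0,0,0.07,0,0,0],
  [-1,0,0,0.08,0,0,0],
])

```text
time_s: 8.78
eef_pos: [0.6358, -0.2211, 0.0299]
orientation: [-3.141, 0.0, -3.105]
contact_force: [-1.1, 0.8, 0.9]
finger_gap: 0.0593
grip_force: 39.1
```

carry_out([
  [-1,0,0,0.03,0,0,0],
  [-1,0,0,0.03,0,0,0],
  [0.3,0,0,0.03,0,0,0],
  [0.45,0,0,0.03,0,0,0],
  [0.6,0,0,0.03,0,0,0],
  [0.8,0,0,0.03,0,0,0],
  [1,0,0,0.03,0,0,0],
  [1,0,0,0.03,0,0,0],
])

```text
time_s: 9.45
eef_pos: [0.6358, -0.2212, 0.029]
orientation: [-3.141, 0.0, -3.105]
contact_force: [-0.0, -0.6, 0.0]
finger_gap: 0.0856
grip_force: 0.0
```

carry_out([
  [1,0,0,-0.3,0,0,0],
  [1,0,0,-0.9,0,0,0],
  [1,0,0,-1.6,0,0,0],
  [1,0,0,-2.4,0,0,0],
  [1,0,0,-3.2,0,0,0],
  [1,0,0,-4.0,0,0,0],
  [1,0,0,-4.6,0,0,0],
  [1,0,0,-4.8,0,0,0],
])

```text
time_s: 10.12
eef_pos: [0.637, -0.2218, 0.1529]
orientation: [-3.139, 0.004, -3.105]
contact_force: [-0.0, -0.8, 0.6]
finger_gap: 0.0852
grip_force: 0.0
```

```bash
python3 - <<'E'
from h import *
plan((530,0,160,190),(415,213.4,160,192.6))
c=vision.read_camera('top'); d=vision.read_camera('scene')
W=cloud(c)
for nm,x,y,z in(('green',.41,-.185,.034),('yellow',.42,.212,.102),('white',.637,-.221,.037)):
    m=(abs(W[...,2]-z)<.008)&(abs(W[...,0]-x)<.09)&(abs(W[...,1]-y)<.06)
    b=blob(m,flat(c,z)); print(nm,fit(b) if b is not None else None)
cv2.imwrite('pics/s3.png',np.hstack([c['frame'][60:300,100:500],d['frame'][84:324,100:500]])[:,:,::-1])
E
```

```text
now 10.12 [ 637.  -221.8  152.9] [-179.86    0.22 -177.91] gap 85.2 F [-0.  -0.8  0.6]
(530, 0, 160, 190) -> [ 3.95  9.02 -0.32] [-0.03  0.04 -1.58]
(415, 213.4, 160, 192.6) -> [3.05 9.21 0.  ] [ 0.    0.   -0.52]
green None
yellow (array([417.8, 213.3]), 77.5, 60.1, 12.6)
white None
```

View pics/s3.png

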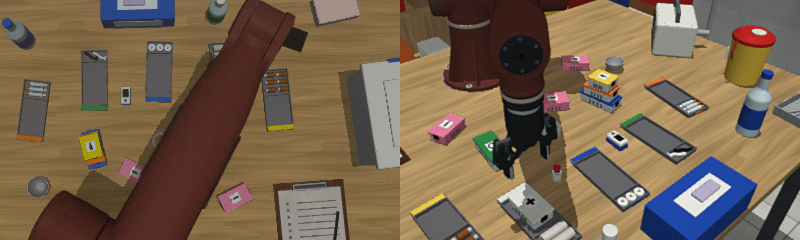

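The white case lies in the white tray (right view (525,205)), and stack A is undisturbed. Next is yellow.

carry_out([
  [1,0.3,0.7,0,0,0,-0.1],
  [1,0.8,1.8,0,0,0,-0.3],
  [1,1.35,3.1,-0.1,0,0,-0.5],
  [1,1.9,4.4,-0.1,0,0,-0.7],
  [1,2.5,5.7,-0.2,0,0,-0.9],
  [1,3.05,7.0,-0.2,0,0,-1.1],
  [1,3.6,8.2,-0.3,0,0,-1.4],
  [1,3.95,9.02,-0.3,0,0,-1.58],
])

```text
time_s: 10.88
eef_pos: [0.5268, 0.0031, 0.1553]
orientation: [3.14, -0.002, -2.965]
contact_force: [0.1, -0.1, 0.1]
finger_gap: 0.0852
grip_force: 0.0
```

carry_out([
  [1,0.4,1.3,0,0,0,-0.1],
  [1,0.8,2.6,0,0,0,-0.2],
  [1,1.3,3.9,0,0,0,-0.3],
  [1,1.7,5.2,0,0,0,-0.4],
  [1,2.15,6.5,0,0,0,-0.45],
  [1,2.6,7.8,0,0,0,-0.5],
  [1,2.95,8.9,0,0,0,-0.52],
  [1,3.05,9.21,0,0,0,-0.52],
])

```text
time_s: 11.55
eef_pos: [0.4112, 0.2168, 0.1553]
orientation: [3.141, -0.002, -2.919]
contact_force: [0.3, -0.4, -0.5]
finger_gap: 0.0853
grip_force: 0.0
```

```bash
python3 - <<'E'
from h import *
W,L,c=held()
m=(abs(W[...,2]-.102)<.008)&(abs(W[...,0]-.418)<.06)&(abs(W[...,1]-.213)<.06); print(fit(W[m][:,:2]),np.median(W[m][:,2]))
plan((418,213.3,94,192.6),(418,213.3,170,192.6),(440,-80,170,188),(530.4,-396.4,120,184.5))
E
```

```text
Traceback (most recent call last):
  File "h.py", line 39, in held
    print('lid tilt x,y deg',np.degrees(k[:2]).round(2),'z',k[2].round(1),'x end',np.percentile(p[:,0],99.5).round(1),len(p))
                                                                                  ~~~~~~~~~~~~~^^^^^^^^^^^^^
IndexError: index -1 is out of bounds for axis 0 with size 0
```

```bash
sed -i 's/^    p=L\[m\];/    if m.sum()<99: return W,L,c\n    p=L[m];/' h.py; python3 - <<'E'
from h import *
W,L,c=held()
m=(abs(W[...,2]-.102)<.008)&(abs(W[...,0]-.418)<.06)&(abs(W[...,1]-.213)<.06); print(fit(W[m][:,:2]),np.median(W[m][:,2]))
plan((418,213.3,94,192.6),(418,213.3,170,192.6),(440,-80,170,188),(530.4,-396.4,120,184.5))
E
```

```text
(array([420.3, 213.9]), 77.5, 60.6, 12.4) 0.10043860320022399
now 11.65 [412.7 215.1 155.5] [-1.8000e+02 -8.0000e-02 -1.6724e+02] gap 85.3 F [0.3 0.1 0.7]
(418, 213.3, 94, 192.6) -> [-0.19 -0.12  2.46] [-0.   -0.02  0.03]
(418, 213.3, 170, 192.6) -> [-0.    0.   -3.04] [0. 0. 0.]
(440, -80, 170, 188) -> [  1.7  -11.64  -0.  ] [ 0.   -0.    0.92]
(530.4, -396.4, 120, 184.5) -> [ -1.82 -13.04   2.  ] [-0.  -0.   0.7]
```

carry_out([
  [1,-0.1,-0.06,0.4,0,0,0],
  [1,-0.23,-0.12,0.9,0,0,0],
  [1,-0.23,-0.12,1.4,0,0,0],
  [1,-0.23,-0.12,1.9,0,0,0],
  [1,-0.23,-0.12,2.25,0,0,0],
  [1,-0.23,-0.12,2.46,0,0,0],
  [1,-0.23,-0.12,2.46,0,0,0],
  [0.6,-0.23,-0.12,2.46,0,0,0],
])

```text
time_s: 12.32
eef_pos: [0.42, 0.2123, 0.0949]
orientation: [-3.141, -0.0, -2.922]
contact_force: [-0.2, 1.0, 1.3]
finger_gap: 0.0758
grip_force: 0.0
```

carry_out([
  [0.5,0,0,0,0,0,0],
  [0.4,0,0,0,0,0,0],
  [0.3,0,0,0,0,0,0],
  [-0.2,0,0,0,0,0,0],
  [-1,0,0,0,0,0,0],
  [-1,0,0,0,0,0,0],
  [-1,0,0,0,0,0,0],
  [-1,0,0,0,0,0,0],
])

```text
time_s: 12.98
eef_pos: [0.4207, 0.2127, 0.096]
orientation: [-3.142, 0.002, -2.922]
contact_force: [-0.6, 1.0, 5.9]
finger_gap: 0.0594
grip_force: 39.1
```

carry_out([
  [-1,0,0,-0.15,0,0,0],
  [-1,0,0,-0.4,0,0,0],
  [-1,0,0,-0.8,0,0,0],
  [-1,0,0,-1.3,0,0,0],
  [-1,0,0,-1.8,0,0,0],
  [-1,0,0,-2.3,0,0,0],
  [-1,0,0,-2.8,0,0,0],
  [-1,0,0,-3.04,0,0,0],
])

```text
time_s: 13.65
eef_pos: [0.4209, 0.2127, 0.1737]
orientation: [-3.141, 0.003, -2.922]
contact_force: [0.0, 0.8, -0.9]
finger_gap: 0.0592
grip_force: 38.3
```

```bash
python3 - <<'E'
from h import *
W,L,c=held()
c=vision.read_camera('top'); Wt=cloud(c)
for nm,x,y,z in(('orange',.41,.212,.068),('green',.41,-.185,.034),('white',.637,-.221,.037)):
    m=(abs(Wt[...,2]-z)<.008)&(abs(Wt[...,0]-x)<.09)&(abs(Wt[...,1]-y)<.06)
    b=blob(m,flat(c,z)); print(nm,fit(b) if b is not None else None)
plan((440,-80,170,188),(530.4,-396.4,120,184.5))
E
```

```text
lid tilt x,y deg [2.59 0.01] z -4.8 x end 38.6 8213
orange (array([391.6, 207.5]), 59.9, 54.2, -75.5)
green (array([ 408.9, -185.2]), 124.0, 58.6, -1.9)
white (array([ 632.2, -219.5]), 101.6, 60.1, 2.4)
now 13.75 [420.9 212.7 172.7] [-1.7999e+02  1.4000e-01 -1.6741e+02] gap 59.2 F [ 0.8  0.3 -1.9]
(440, -80, 170, 188) -> [  1.81 -11.59   0.1 ] [-0.    0.03  0.92]
(530.4, -396.4, 120, 184.5) -> [ -1.82 -13.04   2.  ] [-0.  -0.   0.7]
```

carry_out([
  [-1,0.1,-0.6,0,0,0,0.1],
  [-1,0.3,-1.7,0,0,0,0.2],
  [-1,0.5,-3.1,0,0,0,0.3],
  [-1,0.75,-4.6,0,0,0,0.4],
  [-1,1.0,-6.2,0,0,0,0.5],
  [-1,1.25,-7.8,0.1,0,0,0.7],
  [-1,1.5,-9.5,0.1,0,0,0.8],
  [-1,1.81,-11.0,0.1,0,0,0.92],
])

```text
time_s: 14.42
eef_pos: [0.4354, -0.0677, 0.1679]
orientation: [3.141, -0.0, -3.003]
contact_force: [0.8, -0.1, -2.5]
finger_gap: 0.0594
grip_force: 38.4
```

carry_out([
  [-1,-0.2,-1.4,0,0,0,0],
  [-1,-0.4,-2.9,0,0,0,0],
  [-1,-0.6,-4.3,0,0,0,0],
  [-1,-0.8,-5.7,0,0,0,0],
  [-1,-1.0,-7.1,0,0,0,0],
  [-1,-1.2,-8.4,0,0,0,0],
  [-1,-1.4,-9.6,0,0,0,0],
  [-1,-1.6,-10.6,0,0,0,0],
])

```text
time_s: 15.08
eef_pos: [0.5122, -0.3246, 0.1673]
orientation: [3.141, -0.001, -3.003]
contact_force: [0.5, -0.2, -1.4]
finger_gap: 0.059
grip_force: 38.4
```

```bash
python3 - <<'E'
from h import *
c=vision.read_camera('top'); Wt=cloud(c)
for nm,x,y,z in(('orange',.41,.212,.068),('green',.41,-.185,.034)):
    m=(abs(Wt[...,2]-z)<.008)&(abs(Wt[...,0]-x)<.09)&(abs(Wt[...,1]-y)<.06)
    b=blob(m,flat(c,z)); print(nm,fit(b) if b is not None else None)
F=flat(c,.012); hsv=cv2.cvtColor(c['frame'],cv2.COLOR_RGB2HSV)
m=(abs(F[...,0]-.45)<.05)&(abs(F[...,1]-.43)<.07)&(hsv[...,1]>150)&(hsv[...,2]>120); b=blob(m,F); print('orange label',len(b),fit(b))
plan((530.4,-396.4,100,184.5),(530.4,-396.4,33,184.5))
E
```

```text
orange (array([414.3, 213.1]), 101.0, 60.1, 14.3)
green (array([ 436.4, -186.2]), 68.9, 58.6, -1.7)
orange label 110 (array([454.8, 433.6]), 82.2, 14.4, 82.4)
now 15.13 [ 512.8 -328.2  166.7] [-1.7994e+02 -3.0000e-02 -1.7218e+02] gap 59.4 F [-4.8 -1.5 -2. ]
(530.4, -396.4, 100, 184.5) -> [-0.33 -2.79  2.67] [-0.01 -0.01  0.66]
(530.4, -396.4, 33, 184.5) -> [ 0.   -0.    2.68] [0. 0. 0.]
```

carry_out([
  [-1,-0.1,-0.6,0.3,0,0,0.1],
  [-1,-0.15,-1.2,0.7,0,0,0.2],
  [-1,-0.2,-1.8,1.1,0,0,0.3],
  [-1,-0.25,-2.3,1.5,0,0,0.5],
  [-1,-0.3,-2.6,1.9,0,0,0.6],
  [-1,-0.33,-2.79,2.3,0,0,0.66],
  [-1,-0.33,-2.79,2.6,0,0,0.66],
  [-1,-0.33,-2.79,2.67,0,0,0.66],
])

```text
time_s: 15.8
eef_pos: [0.5295, -0.3894, 0.0995]
orientation: [3.139, -0.002, -3.059]
contact_force: [0.3, 1.4, -1.8]
finger_gap: 0.0594
grip_force: 38.7
```

```bash
python3 - <<'E'
from h import *
W,L,c=held()
cv2.imwrite('pics/w4.png',c['frame'][:,:,::-1])
plan((530.4,-396.4,36,184.5))
E
```

```text
lid tilt x,y deg [ 2.5  -0.03] z -4.4 x end 38.5 8122
now 15.85 [ 529.6 -389.3  100.2] [ 1.7989e+02 -8.0000e-02 -1.7527e+02] gap 59.2 F [ 0.5  0.2 -0.7]
(530.4, -396.4, 36, 184.5) -> [-0.01 -0.29  2.57] [ 0.02 -0.02  0.05]
```

View pics/w4.png

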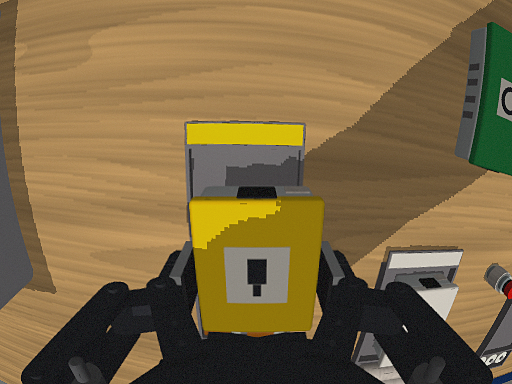

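The yellow case is over the yellow-labelled tray (label at (246,133)) and about 7 mm off in y. The next move corrects that while descending.

carry_out([
  [-1,0,-0.1,0.3,0,0,0],
  [-1,0,-0.2,0.7,0,0,0],
  [-1,0,-0.29,1.2,0,0,0],
  [-1,0,-0.29,1.7,0,0,0],
  [-1,0,-0.29,2.1,0,0,0],
  [-1,0,-0.29,2.4,0,0,0],
  [-1,0,-0.29,2.55,0,0,0],
  [-1,0,-0.29,2.57,0,0,0],
])

```text
time_s: 16.52
eef_pos: [0.5303, -0.3972, 0.0362]
orientation: [3.14, -0.001, -3.06]
contact_force: [-0.7, 0.6, -1.4]
finger_gap: 0.0596
grip_force: 38.7
```

carry_out([
  [-1,0,0,0.01,0,0,0],
  [-1,0,0,0.02,0,0,0],
  [-1,0,0,0.03,0,0,0],
  [-1,0,0,0.04,0,0,0],
  [-1,0,0,0.05,0,0,0],
  [-1,0,0,0.06,0,0,0],
  [-1,0,0,0.07,0,0,0],
  [-1,0,0,0.08,0,0,0],
])

```text
time_s: 17.18
eef_pos: [0.5308, -0.3978, 0.0356]
orientation: [-3.142, 0.0, -3.06]
contact_force: [0.3, -0.9, -1.8]
finger_gap: 0.0593
grip_force: 38.7
```

carry_out([
  [-1,0,0,0.02,0,0,0],
  [-1,0,0,0.04,0,0,0],
  [-1,0,0,0.06,0,0,0],
  [-1,0,0,0.08,0,0,0],
  [-1,0,0,0.1,0,0,0],
  [-1,0,0,0.12,0,0,0],
  [-1,0,0,0.12,0,0,0],
  [-1,0,0,0.12,0,0,0],
])

```text
time_s: 17.85
eef_pos: [0.5308, -0.3978, 0.0325]
orientation: [-3.142, -0.0, -3.06]
contact_force: [-0.1, 0.3, -1.9]
finger_gap: 0.0591
grip_force: 38.7
```

carry_out([
  [-1,0,0,0.01,0,0,0],
  [-1,0,0,0.02,0,0,0],
  [-1,0,0,0.03,0,0,0],
  [-1,0,0,0.04,0,0,0],
  [-1,0,0,0.05,0,0,0],
  [-1,0,0,0.05,0,0,0],
  [-1,0,0,0.05,0,0,0],
  [-1,0,0,0.05,0,0,0],
])

```text
time_s: 18.52
eef_pos: [0.5308, -0.3978, 0.0313]
orientation: [-3.142, 0.0, -3.06]
contact_force: [-0.6, -0.3, -2.0]
finger_gap: 0.0593
grip_force: 38.7
```

carry_out([
  [-1,0,0,0.01,0,0,0],
  [-1,0,0,0.02,0,0,0],
  [-1,0,0,0.03,0,0,0],
  [-1,0,0,0.04,0,0,0],
  [-1,0,0,0.05,0,0,0],
  [-1,0,0,0.06,0,0,0],
  [-1,0,0,0.06,0,0,0],
  [-1,0,0,0.06,0,0,0],
])

```text
time_s: 19.18
eef_pos: [0.5308, -0.3978, 0.0311]
orientation: [-3.141, 0.0, -3.06]
contact_force: [-4.6, 4.9, 10.9]
finger_gap: 0.059
grip_force: 40.0
```

carry_out([
  [-1,0,0,0.01,0,0,0],
  [-1,0,0,0.02,0,0,0],
  [-1,0,0,0.03,0,0,0],
  [-1,0,0,0.03,0,0,0],
  [-1,0,0,0.03,0,0,0],
  [-1,0,0,0.03,0,0,0],
  [-1,0,0,0.03,0,0,0],
  [-1,0,0,0.03,0,0,0],
])

```text
time_s: 19.85
eef_pos: [0.5308, -0.3979, 0.0311]
orientation: [-3.141, 0.0, -3.06]
contact_force: [-6.0, 5.3, 15.1]
finger_gap: 0.0594
grip_force: 40.7
```

carry_out([
  [-1,0,0,-0.03,0,0,0],
  [-1,0,0,-0.03,0,0,0],
  [0.3,0,0,-0.03,0,0,0],
  [0.45,0,0,-0.03,0,0,0],
  [0.6,0,0,-0.03,0,0,0],
  [0.8,0,0,-0.03,0,0,0],
  [1,0,0,-0.03,0,0,0],
  [1,0,0,-0.03,0,0,0],
])

```text
time_s: 20.52
eef_pos: [0.5308, -0.3978, 0.0296]
orientation: [3.142, -0.0, -3.06]
contact_force: [-0.0, -0.1, -0.6]
finger_gap: 0.0856
grip_force: 0.0
```

carry_out([
  [1,0,0,-0.3,0,0,0],
  [1,0,0,-0.9,0,0,0],
  [1,0,0,-1.6,0,0,0],
  [1,0,0,-2.4,0,0,0],
  [1,0,0,-3.2,0,0,0],
  [1,0,0,-3.9,0,0,0],
  [1,0,0,-4.4,0,0,0],
  [1,0,0,-4.5,0,0,0],
])

```text
time_s: 21.18
eef_pos: [0.5317, -0.3988, 0.1456]
orientation: [-3.138, 0.003, -3.06]
contact_force: [0.9, -0.4, 0.3]
finger_gap: 0.0851
grip_force: 0.0
```

```bash
python3 - <<'E'
from h import *
W,L,c=held()
cv2.imwrite('pics/w5.png',c['frame'][:,:,::-1])
for nm,x,y,z in(('yellow',.53,-.397,.037),('green',.41,-.185,.034),('white',.637,-.221,.037)):
    m=(abs(W[...,2]-z)<.007)&(abs(W[...,0]-x)<.08)&(abs(W[...,1]-y)<.06); p=W[m]
    print(nm,fit(p[:,:2]),p[:,2].mean(),np.degrees(np.linalg.lstsq(np.c_[p[:,:2]-p[:,:2].mean(0),np.ones(len(p))],p[:,2],rcond=None)[0][:2]))
plan((460,-90,140,190),(414.3,213.1,130,194.3))
plan((409,-185.5,100,178))
E
```

```text
yellow (array([ 531.3, -397.7]), 76.6, 60.5, 4.9) 0.035388608846570725 [ 0.34139886 -0.02858601]
green (array([ 413.4, -186.9]), 125.1, 61.7, -3.3) 0.03210537139675231 [0.08626511 0.88053389]
white (array([ 608.8, -222.8]), 61.1, 47.2, -88.4) 0.03520268579705695 [2.14219176 0.48304387]
now 21.23 [ 531.5 -398.5  144.4] [-1.7986e+02  1.0000e-01 -1.7531e+02] gap 85.2 F [0.3 0.5 0.2]
(460, -90, 140, 190) -> [ 1.84 12.53  0.14] [-0.03  0.02 -1.06]
(414.3, 213.1, 130, 194.3) -> [-0.31 12.26  0.4 ] [ 0.    0.   -0.86]
now 21.23 [ 531.5 -398.5  144.4] [-1.7986e+02  1.0000e-01 -1.7531e+02] gap 85.2 F [0.3 0.5 0.2]
(409, -185.5, 100, 178) -> [4.19 8.9  1.75] [-0.03  0.02  1.34]
```

View pics/w5.png

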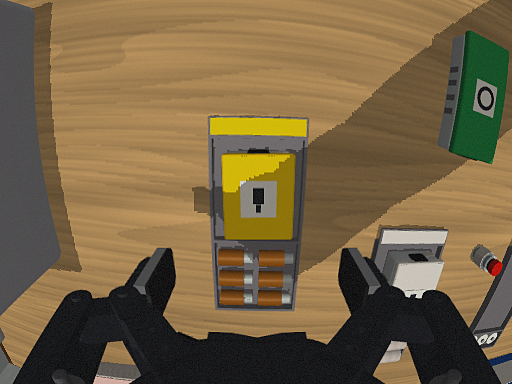

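The yellow case lies flat in its compartment (258,197). The next target is green, seen at (477,95).

carry_out([
  [1,0.4,0.8,0,0,0,0.1],
  [1,1.0,2.1,0.2,0,0,0.3],
  [1,1.65,3.5,0.4,0,0,0.5],
  [1,2.3,4.9,0.7,0,0,0.8],
  [1,2.95,6.3,1.0,0,0,1.0],
  [1,3.6,7.6,1.3,0,0,1.2],
  [1,4.0,8.6,1.6,0,0,1.34],
  [1,4.19,8.9,1.75,0,0,1.34],
])

```text
time_s: 21.9
eef_pos: [0.4058, -0.1807, 0.0959]
orientation: [3.139, -0.003, 3.107]
contact_force: [0.2, 0.5, -0.2]
finger_gap: 0.0852
grip_force: 0.0
```

```bash
python3 - <<'E'
from h import *
W,L,c=held()
m=(abs(W[...,2]-.033)<.007)&(abs(W[...,0]-.41)<.08)&(abs(W[...,1]+.185)<.06); p=W[m]; print(fit(p[:,:2]))
t=vision.read_camera('top'); Wt=cloud(t)
m=(abs(Wt[...,2]-.034)<.008)&(abs(Wt[...,0]-.41)<.09)&(abs(Wt[...,1]+.185)<.06); b=blob(m,flat(t,.034)); print(fit(b) if b is not None else None)
plan((409.5,-185.8,26,178),(409.5,-185.8,110,178),(500,30,110,178),(634.6,213.7,100,179.3))
E
```

```text
(array([ 411.9, -186.1]), 125.5, 60.4, -3.6)
(array([ 455. , -164.4]), 51.8, 20.2, -34.0)
now 22.0 [ 406.9 -182.7   96.8] [ 1.7991e+02 -1.1000e-01  1.7807e+02] gap 85.6 F [-0.1  0.5 -0.3]
(409.5, -185.8, 26, 178) -> [-0.12 -0.13  2.83] [ 0.02 -0.02  0.01]
(409.5, -185.8, 110, 178) -> [ 0.    0.   -3.36] [0. 0. 0.]
(500, 30, 110, 178) -> [-3.32  8.75  0.  ] [0. 0. 0.]
(634.6, 213.7, 100, 179.3) -> [-5.12  7.53  0.4 ] [-0.    0.   -0.26]
```

carry_out([
  [1,-0.08,-0.07,0.5,0,0,0.1],
  [1,-0.15,-0.13,1.0,0,0,0.2],
  [1,-0.15,-0.13,1.6,0,0,0.2],
  [1,-0.15,-0.13,2.1,0,0,0.2],
  [1,-0.15,-0.13,2.5,0,0,0.2],
  [1,-0.15,-0.13,2.75,0,0,0.2],
  [1,-0.15,-0.13,2.83,0,0,0.2],
  [0.6,-0.15,-0.13,2.83,0,0,0.2],
])

```text
time_s: 22.67
eef_pos: [0.4117, -0.1881, 0.0275]
orientation: [3.141, -0.001, 3.089]
contact_force: [-0.2, -0.3, 1.1]
finger_gap: 0.0756
grip_force: 0.0
```

carry_out([
  [0.5,0,0,0,0,0,0],
  [0.4,0,0,0,0,0,0],
  [0.3,0,0,0,0,0,0],
  [-0.2,0,0,0,0,0,0],
  [-1,0,0,0,0,0,0],
  [-1,0,0,0,0,0,0],
  [-1,0,0,0,0,0,0],
  [-1,0,0,0,0,0,0],
], force=45)

```text
time_s: 23.33
eef_pos: [0.4124, -0.1883, 0.0289]
orientation: [-3.141, 0.001, 3.089]
contact_force: [-1.6, 0.9, 6.6]
finger_gap: 0.0593
grip_force: 49.7
```

carry_out([
  [-1,0,0,-0.15,0,0,0],
  [-1,0,0,-0.4,0,0,0],
  [-1,0,0,-0.9,0,0,0],
  [-1,0,0,-1.4,0,0,0],
  [-1,0,0,-2.0,0,0,0],
  [-1,0,0,-2.6,0,0,0],
  [-1,0,0,-3.1,0,0,0],
  [-1,0,0,-3.36,0,0,0],
])

```text
time_s: 24.0
eef_pos: [0.4124, -0.1885, 0.1138]
orientation: [-3.14, 0.002, 3.089]
contact_force: [0.5, 0.3, -1.4]
finger_gap: 0.0587
grip_force: 49.1
```

```bash
python3 - <<'E'
from h import *
held()
plan((500,30,110,178),(634.6,213.7,90,179.3))
E
```

```text
lid tilt x,y deg [ 0.64 -0.05] z -3.4 x end 62.8 14853
now 24.05 [ 412.7 -188.7  114.3] [-1.7988e+02  1.4000e-01  1.7699e+02] gap 59.3 F [ 0.2 -1.1 -1.9]
(500, 30, 110, 178) -> [-3.03  8.92  0.16] [-0.02  0.03 -0.2 ]
(634.6, 213.7, 90, 179.3) -> [-5.12  7.53  0.8 ] [-0.    0.   -0.26]
```

carry_out([
  [-1,-0.2,0.6,0,0,0,0],
  [-1,-0.6,1.7,0,0,0,0],
  [-1,-1.0,3.0,0,0,0,-0.1],
  [-1,-1.5,4.4,0,0,0,-0.1],
  [-1,-1.9,5.8,0.1,0,0,-0.2],
  [-1,-2.35,7.1,0.1,0,0,-0.2],
  [-1,-2.75,8.2,0.1,0,0,-0.2],
  [-1,-3.03,8.92,0.16,0,0,-0.2],
])

```text
time_s: 24.72
eef_pos: [0.4995, 0.0334, 0.1073]
orientation: [3.141, -0.0, 3.108]
contact_force: [-0.3, 0.4, -1.8]
finger_gap: 0.059
grip_force: 49.3
```

carry_out([
  [-1,-0.6,0.9,0,0,0,0],
  [-1,-1.4,2.0,0.1,0,0,0],
  [-1,-2.2,3.2,0.2,0,0,-0.1],
  [-1,-3.0,4.4,0.3,0,0,-0.1],
  [-1,-3.8,5.6,0.4,0,0,-0.2],
  [-1,-4.5,6.6,0.5,0,0,-0.2],
  [-1,-5.0,7.3,0.7,0,0,-0.26],
  [-1,-5.12,7.53,0.8,0,0,-0.26],
])

```text
time_s: 25.38
eef_pos: [0.6344, 0.2169, 0.0858]
orientation: [3.141, -0.001, 3.132]
contact_force: [-0.8, -0.3, -2.2]
finger_gap: 0.0592
grip_force: 49.4
```

carry_out([
  [-1,0,0,0.1,0,0,0],
  [-1,0,0,0.2,0,0,0],
  [-1,0,0,0.3,0,0,0],
  [-1,0,0,0.4,0,0,0],
  [-1,0,0,0.5,0,0,0],
  [-1,0,0,0.6,0,0,0],
  [-1,0,0,0.6,0,0,0],
  [-1,0,0,0.6,0,0,0],
])

```text
time_s: 26.05
eef_pos: [0.6335, 0.2141, 0.0727]
orientation: [-3.141, -0.0, 3.129]
contact_force: [-0.4, -0.2, -1.7]
finger_gap: 0.059
grip_force: 49.3
```

```bash
python3 - <<'E'
from h import *
W,L,c=held(); cv2.imwrite('pics/w6.png',c['frame'][:,:,::-1])
plan((634.6,213.7,35,179.3))
E
```

```text
lid tilt x,y deg [0.7 0. ] z -3.7 x end 62.6 14859
now 26.1 [633.7 214.3  72.9] [-1.8000e+02  1.0000e-02  1.7928e+02] gap 59.1 F [ 0.5  0.  -2.6]
(634.6, 213.7, 35, 179.3) -> [-0.04 -0.02  1.52] [-0.  0. -0.]
```

View pics/w6.png

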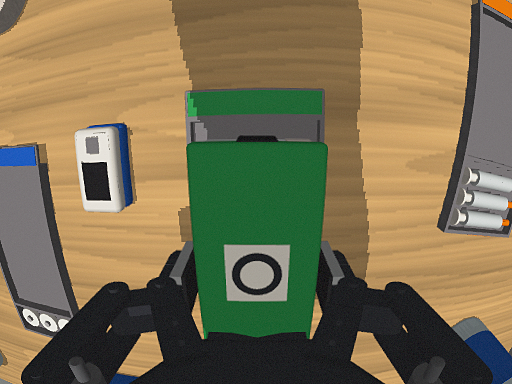

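The green case is square over the green-labelled tray (label at (255,102)), so I'm descending.

carry_out([
  [-1,-0.02,0,0.2,0,0,0],
  [-1,-0.04,-0.02,0.5,0,0,0],
  [-1,-0.04,-0.02,0.8,0,0,0],
  [-1,-0.04,-0.02,1.1,0,0,0],
  [-1,-0.04,-0.02,1.3,0,0,0],
  [-1,-0.04,-0.02,1.45,0,0,0],
  [-1,-0.04,-0.02,1.52,0,0,0],
  [-1,-0.04,-0.02,1.52,0,0,0],
])

```text
time_s: 26.77
eef_pos: [0.6343, 0.2138, 0.0341]
orientation: [-3.141, -0.001, 3.129]
contact_force: [0.1, 0.1, -2.8]
finger_gap: 0.0586
grip_force: 49.4
```

carry_out([
  [-1,0,0,0.02,0,0,0],
  [-1,0,0,0.04,0,0,0],
  [-1,0,0,0.06,0,0,0],
  [-1,0,0,0.08,0,0,0],
  [-1,0,0,0.09,0,0,0],
  [-1,0,0,0.1,0,0,0],
  [-1,0,0,0.1,0,0,0],
  [-1,0,0,0.1,0,0,0],
])

```text
time_s: 27.43
eef_pos: [0.6347, 0.2139, 0.0323]
orientation: [-3.142, -0.0, 3.129]
contact_force: [0.7, -0.6, -1.8]
finger_gap: 0.0587
grip_force: 49.4
```

carry_out([
  [-1,0,0,0.01,0,0,0],
  [-1,0,0,0.02,0,0,0],
  [-1,0,0,0.03,0,0,0],
  [-1,0,0,0.04,0,0,0],
  [-1,0,0,0.04,0,0,0],
  [-1,0,0,0.04,0,0,0],
  [-1,0,0,0.04,0,0,0],
  [-1,0,0,0.04,0,0,0],
])

```text
time_s: 28.1
eef_pos: [0.6347, 0.2139, 0.0319]
orientation: [-3.141, 0.0, 3.129]
contact_force: [-3.1, -1.9, 5.7]
finger_gap: 0.0588
grip_force: 50.3
```

Contact confirmed. I'll release, retreat and go to the orange case.

carry_out([
  [-1,0,0,0,0,0,0],
  [-1,0,0,0,0,0,0],
  [0.3,0,0,0,0,0,0],
  [0.45,0,0,0,0,0,0],
  [0.6,0,0,0,0,0,0],
  [0.8,0,0,0,0,0,0],
  [1,0,0,0,0,0,0],
  [1,0,0,0,0,0,0],
])

```text
time_s: 28.77
eef_pos: [0.6347, 0.2139, 0.0312]
orientation: [-3.142, 0.0, 3.129]
contact_force: [0.9, -0.6, 0.1]
finger_gap: 0.0848
grip_force: 0.0
```

carry_out([
  [1,0,0,-0.3,0,0,0],
  [1,0,0,-0.9,0,0,0],
  [1,0,0,-1.6,0,0,0],
  [1,0,0,-2.4,0,0,0],
  [1,0,0,-3.2,0,0,0],
  [1,0,0,-3.9,0,0,0],
  [1,0,0,-4.4,0,0,0],
  [1,0,0,-4.5,0,0,0],
])

```text
time_s: 29.43
eef_pos: [0.636, 0.2141, 0.1472]
orientation: [3.141, 0.004, 3.129]
contact_force: [0.6, 0.8, 1.1]
finger_gap: 0.0852
grip_force: 0.0
```

```bash
python3 - <<'E'
from h import *
W,L,c=held()
for nm,x,y,z in(('green',.635,.214,.036),):
    m=(abs(W[...,2]-z)<.007)&(abs(W[...,0]-x)<.08)&(abs(W[...,1]-y)<.06); p=W[m]
    print(nm,fit(p[:,:2]),p[:,2].mean(),np.degrees(np.linalg.lstsq(np.c_[p[:,:2]-p[:,:2].mean(0),np.ones(len(p))],p[:,2],rcond=None)[0][:2]))
plan((414.3,213.1,140,194.3))
E
```

```text
green (array([634.5, 214. ]), 124.1, 60.9, -0.8) 0.03540658097560259 [0.14326748 0.01173027]
now 29.48 [635.7 214.  145.9] [1.7998e+02 1.7000e-01 1.7929e+02] gap 85.8 F [-0.6  0.6  1. ]
(414.3, 213.1, 140, 194.3) -> [ 8.85 -0.15  0.21] [-0.    0.03 -3.  ]
```

carry_out([
  [1,0.7,0,0,0,0,-0.3],
  [1,2.0,0,0,0,0,-0.8],
  [1,3.4,0,0.1,0,0,-1.3],
  [1,4.8,-0.1,0.1,0,0,-1.8],
  [1,6.2,-0.1,0.2,0,0,-2.3],
  [1,7.5,-0.1,0.2,0,0,-2.7],
  [1,8.5,-0.15,0.2,0,0,-3.0],
  [1,8.85,-0.15,0.2,0,0,-3.0],
])

```text
time_s: 30.15
eef_pos: [0.4097, 0.2129, 0.1371]
orientation: [3.141, -0.003, -2.889]
contact_force: [0.0, -0.9, 0.2]
finger_gap: 0.0856
grip_force: 0.0
```

carry_out([
  [1,0,0,0.1,0,0,0],
  [1,0,0,0.2,0,0,0],
  [1,0,0,0.3,0,0,0],
  [1,0,0,0.4,0,0,0],
  [1,0,0,0.4,0,0,0],
  [1,0,0,0.4,0,0,0],
  [1,0,0,0.4,0,0,0],
  [1,0,0,0.4,0,0,0],
])

```text
time_s: 30.82
eef_pos: [0.4136, 0.2128, 0.1288]
orientation: [-3.141, -0.0, -2.892]
contact_force: [0.1, 0.0, -0.4]
finger_gap: 0.0854
grip_force: 0.0
```

```bash
python3 - <<'E'
from h import *
W,L,c=held()
m=(abs(W[...,2]-.067)<.007)&(abs(W[...,0]-.415)<.08)&(abs(W[...,1]-.213)<.06); p=W[m]; print(fit(p[:,:2]))
plan((415,213.3,60,194.3),(415,213.3,120,194.3),(526,423,110,172.6))
E
```

```text
(array([416.9, 213.3]), 100.6, 60.6, 14.1)
now 30.87 [413.6 212.8 128.8] [-179.99    0.   -165.71] gap 85.7 F [-0.6 -0.2 -0.3]
(415, 213.3, 60, 194.3) -> [-0.06  0.    2.75] [-0.  0. -0.]
(415, 213.3, 120, 194.3) -> [ 0.   0.  -2.4] [0. 0. 0.]
(526, 423, 110, 172.6) -> [-6.37  7.03  0.4 ] [ 0.   -0.    4.34]
```

carry_out([
  [1,-0.04,0,0.5,0,0,0],
  [1,-0.08,0,1.0,0,0,0],
  [1,-0.08,0,1.6,0,0,0],
  [1,-0.08,0,2.1,0,0,0],
  [1,-0.08,0,2.5,0,0,0],
  [1,-0.08,0,2.7,0,0,0],
  [1,-0.08,0,2.75,0,0,0],
  [0.6,-0.08,0,2.75,0,0,0],
])

```text
time_s: 31.53
eef_pos: [0.4152, 0.2133, 0.0597]
orientation: [-3.142, -0.0, -2.892]
contact_force: [0.5, 0.1, -0.8]
finger_gap: 0.0758
grip_force: 0.0
```

carry_out([
  [0.5,0,0,0,0,0,0],
  [0.4,0,0,0,0,0,0],
  [0.3,0,0,0,0,0,0],
  [-0.2,0,0,0,0,0,0],
  [-1,0,0,0,0,0,0],
  [-1,0,0,0,0,0,0],
  [-1,0,0,0,0,0,0],
  [-1,0,0,0,0,0,0],
], force=40)

```text
time_s: 32.2
eef_pos: [0.4161, 0.2134, 0.0611]
orientation: [-3.141, 0.002, -2.892]
contact_force: [-1.3, -0.7, 5.3]
finger_gap: 0.059
grip_force: 44.4
```

carry_out([
  [-1,0,0,-0.15,0,0,0],
  [-1,0,0,-0.4,0,0,0],
  [-1,0,0,-0.8,0,0,0],
  [-1,0,0,-1.2,0,0,0],
  [-1,0,0,-1.6,0,0,0],
  [-1,0,0,-2.0,0,0,0],
  [-1,0,0,-2.3,0,0,0],
  [-1,0,0,-2.4,0,0,0],
])

```text
time_s: 32.87
eef_pos: [0.4161, 0.2136, 0.1219]
orientation: [-3.141, 0.002, -2.892]
contact_force: [-0.8, 0.1, -2.1]
finger_gap: 0.059
grip_force: 43.5
```

```bash
python3 - <<'E'
from h import *
held()
plan((526,423,100,172.6))
E
```

```text
lid tilt x,y deg [1.71 0.04] z -6.4 x end 49.3 11299
now 32.92 [416.1 213.5 121.6] [-1.7999e+02  1.1000e-01 -1.6571e+02] gap 59.3 F [ 0.6  0.2 -2. ]
(526, 423, 100, 172.6) -> [-6.33  7.04  0.87] [0.   0.02 4.34]
```

carry_out([
  [-1,-0.5,0.5,0,0,0,0.3],
  [-1,-1.3,1.5,0.1,0,0,0.9],
  [-1,-2.3,2.6,0.2,0,0,1.6],
  [-1,-3.3,3.7,0.3,0,0,2.3],
  [-1,-4.3,4.8,0.4,0,0,3.0],
  [-1,-5.3,5.9,0.6,0,0,3.7],
  [-1,-6.1,6.8,0.8,0,0,4.2],
  [-1,-6.33,7.04,0.87,0,0,4.34],
])

```text
time_s: 33.58
eef_pos: [0.5256, 0.426, 0.0955]
orientation: [-3.141, -0.002, 3.011]
contact_force: [1.1, -0.1, -2.9]
finger_gap: 0.0591
grip_force: 44.0
```

carry_out([
  [-1,0,0,0.1,0,0,0],
  [-1,0,0,0.3,0,0,0],
  [-1,0,0,0.5,0,0,0],
  [-1,0,0,0.7,0,0,0],
  [-1,0,0,0.9,0,0,0],
  [-1,0,0,1.0,0,0,0],
  [-1,0,0,1.0,0,0,0],
  [-1,0,0,1.0,0,0,0],
])

```text
time_s: 34.25
eef_pos: [0.5252, 0.4227, 0.0733]
orientation: [-3.141, -0.0, 3.012]
contact_force: [-1.0, -0.1, -1.8]
finger_gap: 0.0591
grip_force: 44.0
```

```bash
python3 - <<'E'
from h import *
W,L,c=held(); cv2.imwrite('pics/w7.png',c['frame'][:,:,::-1])
plan((526,423,34,172.6))
E
```

```text
lid tilt x,y deg [ 1.53 -0.04] z -5.6 x end 49.7 11351
now 34.3 [525.3 422.9  73.6] [1.7999e+02 2.0000e-02 1.7259e+02] gap 59.4 F [-0.7  0.4 -2. ]
(526, 423, 34, 172.6) -> [-0.03  0.01  1.58] [ 0.  0. -0.]
```

View pics/w7.png

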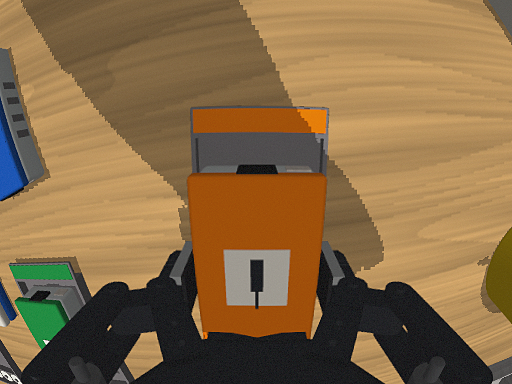

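The orange case is lined up with its tray (label at (259,120)), so I'm descending.

carry_out([
  [-1,-0.02,0,0.2,0,0,0],
  [-1,-0.03,0,0.5,0,0,0],
  [-1,-0.03,0,0.8,0,0,0],
  [-1,-0.03,0,1.1,0,0,0],
  [-1,-0.03,0,1.3,0,0,0],
  [-1,-0.03,0,1.5,0,0,0],
  [-1,-0.03,0,1.58,0,0,0],
  [-1,-0.03,0,1.58,0,0,0],
])

```text
time_s: 34.97
eef_pos: [0.5256, 0.4227, 0.0329]
orientation: [-3.141, -0.001, 3.012]
contact_force: [-0.1, -0.2, -1.9]
finger_gap: 0.059
grip_force: 44.0
```

carry_out([
  [-1,0,0,0.02,0,0,0],
  [-1,0,0,0.04,0,0,0],
  [-1,0,0,0.06,0,0,0],
  [-1,0,0,0.08,0,0,0],
  [-1,0,0,0.09,0,0,0],
  [-1,0,0,0.1,0,0,0],
  [-1,0,0,0.1,0,0,0],
  [-1,0,0,0.1,0,0,0],
])

```text
time_s: 35.63
eef_pos: [0.526, 0.4229, 0.0313]
orientation: [-3.142, 0.0, 3.012]
contact_force: [0.2, 0.3, -2.0]
finger_gap: 0.0591
grip_force: 44.0
```

carry_out([
  [-1,0,0,0.01,0,0,0],
  [-1,0,0,0.02,0,0,0],
  [-1,0,0,0.03,0,0,0],
  [-1,0,0,0.04,0,0,0],
  [-1,0,0,0.04,0,0,0],
  [-1,0,0,0.04,0,0,0],
  [-1,0,0,0.04,0,0,0],
  [-1,0,0,0.04,0,0,0],
])

```text
time_s: 36.3
eef_pos: [0.526, 0.4229, 0.0303]
orientation: [-3.142, 0.0, 3.012]
contact_force: [0.3, 0.4, -2.8]
finger_gap: 0.0589
grip_force: 44.1
```

carry_out([
  [-1,0,0,0.01,0,0,0],
  [-1,0,0,0.02,0,0,0],
  [-1,0,0,0.03,0,0,0],
  [-1,0,0,0.04,0,0,0],
  [-1,0,0,0.04,0,0,0],
  [-1,0,0,0.04,0,0,0],
  [-1,0,0,0.04,0,0,0],
  [-1,0,0,0.04,0,0,0],
])

```text
time_s: 36.97
eef_pos: [0.526, 0.4229, 0.0301]
orientation: [-3.141, 0.0, 3.012]
contact_force: [-3.5, -2.1, 6.9]
finger_gap: 0.0591
grip_force: 45.1
```

Contact. Release and retreat.

carry_out([
  [-1,0,0,0,0,0,0],
  [-1,0,0,0,0,0,0],
  [0.3,0,0,0,0,0,0],
  [0.45,0,0,0,0,0,0],
  [0.6,0,0,0,0,0,0],
  [0.8,0,0,0,0,0,0],
  [1,0,0,0,0,0,0],
  [1,0,0,0,0,0,0],
])

```text
time_s: 37.63
eef_pos: [0.526, 0.4229, 0.0291]
orientation: [-3.141, -0.0, 3.012]
contact_force: [-0.6, 0.4, 0.9]
finger_gap: 0.0851
grip_force: 0.0
```

carry_out([
  [1,0,0,-0.3,0,0,0],
  [1,0,0,-0.9,0,0,0],
  [1,0,0,-1.6,0,0,0],
  [1,0,0,-2.4,0,0,0],
  [1,0,0,-3.2,0,0,0],
  [1,0,0,-3.9,0,0,0],
  [1,0,0,-4.4,0,0,0],
  [1,0,0,-4.5,0,0,0],
])

```text
time_s: 38.3
eef_pos: [0.5272, 0.4235, 0.1451]
orientation: [3.139, 0.003, 3.012]
contact_force: [-0.0, 0.2, 0.2]
finger_gap: 0.0854
grip_force: 0.0
```

```bash
python3 - <<'E'
from h import *
W,L,c=held()
for nm,x,y,z in(('orange',.526,.423,.036),('blue',.41,.21,.033)):
    m=(abs(W[...,2]-z)<.007)&(abs(W[...,0]-x)<.08)&(abs(W[...,1]-y)<.07); p=W[m]
    if len(p)>50: print(nm,fit(p[:,:2]),p[:,2].mean(),np.degrees(np.linalg.lstsq(np.c_[p[:,:2]-p[:,:2].mean(0),np.ones(len(p))],p[:,2],rcond=None)[0][:2]))
t=vision.read_camera('top'); Wt=cloud(t)
m=(abs(Wt[...,2]-.034)<.008)&(abs(Wt[...,0]-.41)<.09)&(abs(Wt[...,1]-.21)<.06); b=blob(m,flat(t,.034)); print(fit(b))
plan((414,213.1,100,195))
E
```

```text
orange (array([527.3, 422.9]), 101.7, 60.8, -7.6) 0.03538670548052429 [ 0.22786762 -0.0291418 ]
blue (array([416.7, 216.1]), 125.1, 62.2, 11.3) 0.03197961218607338 [ 0.25354057 -1.10949125]
(array([412.3, 215.1]), 124.9, 60.2, 11.3)
now 38.4 [526.3 423.1 142.3] [1.7997e+02 5.0000e-02 1.7259e+02] gap 85.2 F [0.  0.1 0.8]
(414, 213.1, 100, 195) -> [ 3.37 -8.91  1.68] [ 0.    0.01 -4.48]
```

carry_out([
  [1,0.3,-0.7,0,0,0,-0.3],
  [1,0.75,-2.0,0.1,0,0,-0.8],
  [1,1.3,-3.4,0.3,0,0,-1.4],
  [1,1.85,-4.8,0.6,0,0,-2.0],
  [1,2.4,-6.2,0.9,0,0,-2.7],
  [1,2.9,-7.5,1.2,0,0,-3.3],
  [1,3.3,-8.5,1.5,0,0,-3.74],
  [1,3.4,-8.83,1.68,0,0,-3.74],
])

```text
time_s: 39.07
eef_pos: [0.4102, 0.2124, 0.097]
orientation: [-3.141, -0.004, -2.943]
contact_force: [0.7, 0.2, -0.6]
finger_gap: 0.0857
grip_force: 0.0
```

carry_out([
  [1,0,0,0.1,0,0,0],
  [1,0,0,0.2,0,0,0],
  [1,0,0,0.3,0,0,0],
  [1,0,0,0.4,0,0,0],
  [1,0,0,0.4,0,0,0],
  [1,0,0,0.4,0,0,0],
  [1,0,0,0.4,0,0,0],
  [1,0,0,0.4,0,0,0],
])

```text
time_s: 39.73
eef_pos: [0.4134, 0.2152, 0.0899]
orientation: [-3.142, 0.0, -2.944]
contact_force: [-0.1, 0.2, 0.1]
finger_gap: 0.0854
grip_force: 0.0
```

```bash
python3 - <<'E'
from h import *
W,L,c=held()
m=(abs(W[...,2]-.033)<.007)&(abs(W[...,0]-.413)<.08)&(abs(W[...,1]-.215)<.06); p=W[m]; print(fit(p[:,:2]))
plan((413.5,215.3,26,191.3),(413.5,215.3,110,191.3),(659,-4,90,177.2))
E
```

```text
(array([415.2, 215.3]), 124.9, 60.8, 11.5)
now 39.78 [413.4 215.1  89.9] [-1.7999e+02  1.0000e-02 -1.6869e+02] gap 85.5 F [ 0.2  0.4 -0.4]
(413.5, 215.3, 26, 191.3) -> [-0.01  0.01  2.56] [-0.  0.  0.]
(413.5, 215.3, 110, 191.3) -> [ 0.    0.   -3.36] [0. 0. 0.]
(659, -4, 90, 177.2) -> [ -7.91 -10.53   0.8 ] [ 0.   -0.    2.82]
```

carry_out([
  [1,0,0,0.4,0,0,0],
  [1,0,0,0.9,0,0,0],
  [1,0,0,1.4,0,0,0],
  [1,0,0,1.9,0,0,0],
  [1,0,0,2.3,0,0,0],
  [1,0,0,2.5,0,0,0],
  [1,0,0,2.56,0,0,0],
  [0.6,0,0,2.56,0,0,0],
])

```text
time_s: 40.45
eef_pos: [0.4129, 0.2148, 0.0253]
orientation: [-3.141, -0.001, -2.945]
contact_force: [0.2, 0.3, 0.0]
finger_gap: 0.0756
grip_force: 0.0
```

carry_out([
  [0.5,0,0,0,0,0,0],
  [0.4,0,0,0,0,0,0],
  [0.3,0,0,0,0,0,0],
  [-0.2,0,0,0,0,0,0],
  [-1,0,0,0,0,0,0],
  [-1,0,0,0,0,0,0],
  [-1,0,0,0,0,0,0],
  [-1,0,0,0,0,0,0],
], force=45)

```text
time_s: 41.12
eef_pos: [0.4139, 0.215, 0.0267]
orientation: [-3.141, 0.001, -2.945]
contact_force: [-1.6, -1.4, 6.6]
finger_gap: 0.0588
grip_force: 50.0
```

carry_out([
  [-1,0,0,-0.15,0,0,0],
  [-1,0,0,-0.4,0,0,0],
  [-1,0,0,-0.9,0,0,0],
  [-1,0,0,-1.4,0,0,0],
  [-1,0,0,-2.0,0,0,0],
  [-1,0,0,-2.6,0,0,0],
  [-1,0,0,-3.1,0,0,0],
  [-1,0,0,-3.36,0,0,0],
])

```text
time_s: 41.78
eef_pos: [0.4139, 0.2151, 0.1116]
orientation: [-3.142, 0.002, -2.944]
contact_force: [0.4, -0.7, -2.6]
finger_gap: 0.059
grip_force: 49.3
```

```bash
python3 - <<'E'
from h import *
held()
plan((540,100,110,184),(658.8,-3.9,90,177.2))
E
```

```text
lid tilt x,y deg [ 0.75 -0.04] z -5.5 x end 60.7 14692
now 41.83 [414.2 215.2 112.2] [-1.800e+02  1.600e-01 -1.687e+02] gap 59.1 F [ 0.7 -0.4 -2.2]
(540, 100, 110, 184) -> [-4.03 -5.5   0.1 ] [0.   0.03 1.46]
(658.8, -3.9, 90, 177.2) -> [-4.45 -4.48  0.8 ] [ 0.   -0.    1.36]
```

carry_out([
  [-1,-0.3,-0.4,0,0,0,0.1],
  [-1,-0.8,-1.1,0,0,0,0.3],
  [-1,-1.4,-1.9,0,0,0,0.5],
  [-1,-2.0,-2.7,0,0,0,0.7],
  [-1,-2.6,-3.5,0.1,0,0,0.9],
  [-1,-3.2,-4.3,0.1,0,0,1.1],
  [-1,-3.7,-5.0,0.1,0,0,1.3],
  [-1,-4.03,-5.5,0.1,0,0,1.46],
])

```text
time_s: 42.5
eef_pos: [0.5401, 0.0977, 0.1058]
orientation: [-3.141, -0.001, -3.074]
contact_force: [0.3, 0.4, -2.3]
finger_gap: 0.0592
grip_force: 49.4
```

carry_out([
  [-1,-0.5,-0.5,0,0,0,0.1],
  [-1,-1.2,-1.2,0.1,0,0,0.3],
  [-1,-1.9,-1.9,0.2,0,0,0.5],
  [-1,-2.6,-2.6,0.3,0,0,0.7],
  [-1,-3.3,-3.3,0.4,0,0,0.9],
  [-1,-3.9,-3.9,0.5,0,0,1.1],
  [-1,-4.3,-4.3,0.7,0,0,1.3],
  [-1,-4.45,-4.48,0.8,0,0,1.36],
])

```text
time_s: 43.17
eef_pos: [0.6584, -0.0064, 0.085]
orientation: [-3.141, -0.002, 3.09]
contact_force: [-0.1, -0.1, -4.0]
finger_gap: 0.0592
grip_force: 49.4
```

carry_out([
  [-1,0,0,0.1,0,0,0],
  [-1,0,0,0.2,0,0,0],
  [-1,0,0,0.3,0,0,0],
  [-1,0,0,0.4,0,0,0],
  [-1,0,0,0.5,0,0,0],
  [-1,0,0,0.6,0,0,0],
  [-1,0,0,0.6,0,0,0],
  [-1,0,0,0.6,0,0,0],
])

```text
time_s: 43.83
eef_pos: [0.6576, -0.0039, 0.0722]
orientation: [-3.142, -0.0, 3.093]
contact_force: [-0.6, 0.1, -3.6]
finger_gap: 0.0594
grip_force: 49.4
```

```bash
python3 - <<'E'
from h import *
W,L,c=held(); cv2.imwrite('pics/w8.png',c['frame'][:,:,::-1])
plan((658.8,-3.9,33.5,177.2))
E
```

```text
lid tilt x,y deg [ 0.79 -0.04] z -5.8 x end 60.6 14667
now 43.88 [657.7  -4.   72.4] [-1.7999e+02  1.0000e-02  1.7721e+02] gap 59.2 F [-0.6 -0.1 -3.3]
(658.8, -3.9, 33.5, 177.2) -> [-0.04  0.01  1.56] [-0.  0.  0.]
```

View pics/w8.png

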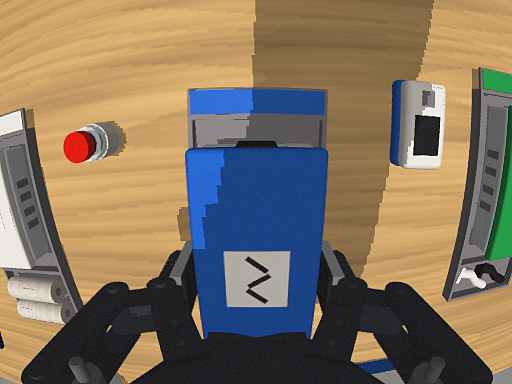

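The blue case is square over the blue-labelled tray (label at (257,101)), so I'm descending.

carry_out([
  [-1,-0.02,0,0.2,0,0,0],
  [-1,-0.04,0.01,0.5,0,0,0],
  [-1,-0.04,0.01,0.8,0,0,0],
  [-1,-0.04,0.01,1.1,0,0,0],
  [-1,-0.04,0.01,1.3,0,0,0],
  [-1,-0.04,0.01,1.48,0,0,0],
  [-1,-0.04,0.01,1.56,0,0,0],
  [-1,-0.04,0.01,1.56,0,0,0],
])

```text
time_s: 44.55
eef_pos: [0.6583, -0.0039, 0.0325]
orientation: [3.142, -0.001, 3.093]
contact_force: [0.2, 0.0, -3.7]
finger_gap: 0.0593
grip_force: 49.5
```

carry_out([
  [-1,0,0,0.02,0,0,0],
  [-1,0,0,0.04,0,0,0],
  [-1,0,0,0.06,0,0,0],
  [-1,0,0,0.08,0,0,0],
  [-1,0,0,0.09,0,0,0],
  [-1,0,0,0.1,0,0,0],
  [-1,0,0,0.1,0,0,0],
  [-1,0,0,0.1,0,0,0],
])

```text
time_s: 45.22
eef_pos: [0.6587, -0.004, 0.0308]
orientation: [-3.142, 0.0, 3.093]
contact_force: [0.4, -0.9, -3.4]
finger_gap: 0.0593
grip_force: 49.5
```

carry_out([
  [-1,0,0,0.01,0,0,0],
  [-1,0,0,0.02,0,0,0],
  [-1,0,0,0.03,0,0,0],
  [-1,0,0,0.04,0,0,0],
  [-1,0,0,0.05,0,0,0],
  [-1,0,0,0.05,0,0,0],
  [-1,0,0,0.05,0,0,0],
  [-1,0,0,0.05,0,0,0],
])

```text
time_s: 45.88
eef_pos: [0.6587, -0.004, 0.0298]
orientation: [-3.141, 0.0, 3.093]
contact_force: [-3.3, 0.8, 1.6]
finger_gap: 0.059
grip_force: 50.0
```

Contact. Release and retreat well clear.

carry_out([
  [-1,0,0,0.01,0,0,0],
  [-1,0,0,0.01,0,0,0],
  [0.3,0,0,0.01,0,0,0],
  [0.45,0,0,0.01,0,0,0],
  [0.6,0,0,0.01,0,0,0],
  [0.8,0,0,0.01,0,0,0],
  [1,0,0,0.01,0,0,0],
  [1,0,0,0.01,0,0,0],
])

```text
time_s: 46.55
eef_pos: [0.6589, -0.004, 0.0293]
orientation: [-3.142, 0.0, 3.093]
contact_force: [0.8, 0.5, 0.4]
finger_gap: 0.0854
grip_force: 0.0
```

carry_out([
  [1,0,0,-0.3,0,0,0],
  [1,0,0,-0.9,0,0,0],
  [1,0,0,-1.6,0,0,0],
  [1,0,0,-2.4,0,0,0],
  [1,0,0,-3.2,0,0,0],
  [1,0,0,-4.0,0,0,0],
  [1,0,0,-4.7,0,0,0],
  [1,0,0,-5.0,0,0,0],
])

```text
time_s: 47.22
eef_pos: [0.66, -0.0042, 0.158]
orientation: [-3.141, 0.004, 3.093]
contact_force: [-0.3, 0.6, 0.7]
finger_gap: 0.0855
grip_force: 0.0
```

carry_out([
  [1,0.5,0,0,0,0,0],
  [1,1.5,0,0,0,0,0],
  [1,2.8,0,0,0,0,0],
  [1,4.2,0,0,0,0,0],
  [1,5.6,0,0,0,0,0],
  [1,6.8,0,0,0,0,0],
  [1,7.7,0,0,0,0,0],
  [1,8.0,0,0,0,0,0],
])

```text
time_s: 47.88
eef_pos: [0.4565, 0.0064, 0.154]
orientation: [3.141, -0.001, 3.093]
contact_force: [0.7, -0.5, 0.6]
finger_gap: 0.0852
grip_force: 0.0
```

carry_out([
  [1,0,0,0,0,0,0],
  [1,0,0,0,0,0,0],
  [1,0,0,0,0,0,0],
  [1,0,0,0,0,0,0],
  [1,0,0,0,0,0,0],
  [1,0,0,0,0,0,0],
  [1,0,0,0,0,0,0],
  [1,0,0,0,0,0,0],
])

```text
time_s: 48.55
eef_pos: [0.4591, 0.0059, 0.1542]
orientation: [3.142, -0.0, 3.093]
contact_force: [-0.0, 0.9, -0.5]
finger_gap: 0.0858
grip_force: 0.0
```

```bash
python3 - <<'E'
from h import *
c=vision.read_camera('top'); d=vision.read_camera('scene'); W=cloud(c)
for nm,x,y in(('blue',.659,-.004),('green',.635,.214),('orange',.526,.423),('white',.637,-.221),('yellow',.53,-.397)):
    m=(abs(W[...,2]-.0365)<.007)&(abs(W[...,0]-x)<.085)&(abs(W[...,1]-y)<.06); b=blob(m,flat(c,.037)); p=W[m]
    print(nm,fit(b),p[:,2].mean().round(4),np.degrees(np.linalg.lstsq(np.c_[p[:,:2]-p[:,:2].mean(0),np.ones(len(p))],p[:,2],rcond=None)[0][:2]).round(1))
cv2.imwrite('pics/end.png',np.hstack([c['frame'][60:330,100:500],d['frame'][114:384,100:500]])[:,:,::-1])
E
```

```text
blue (array([657.1,  -2.1]), 120.2, 59.2, -1.4) 0.0355 [-0.2  0.2]
green (array([630.9, 215. ]), 123.9, 56.4, -0.8) 0.0355 [-0.2 -0.1]
orange (array([523.8, 421.3]), 100.6, 61.9, -7.7) 0.0358 [-0.4 -0.6]
white (array([ 632.1, -219.6]), 101.6, 60.3, 2.0) 0.0357 [0.1 0.6]
yellow (array([ 528.8, -395.8]), 76.8, 60.3, 5.8) 0.0356 [-0.3  0.2]
```

View pics/end.png

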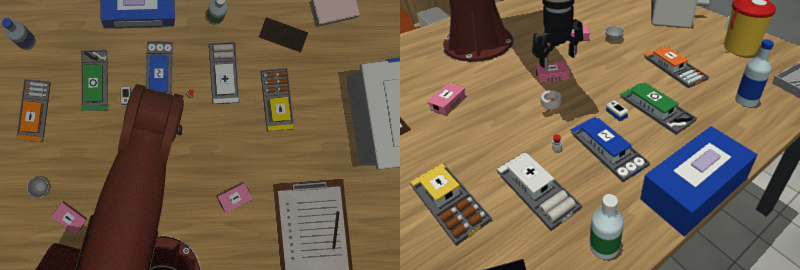

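All five cases lie flat, lid up, in the trays of their colour: orange (30,115), green (93,83), blue (158,73), white (224,78) and yellow (280,107) in the left view. The gripper is clear and touches nothing.

```bash
python3 -c "
from rig import workorder
print(workorder.job_done())"
```

```text
the job is handed in; nothing more can be done
None
```

All five kit cases are lying flat, lid up, each in the front compartment of the tray with its lid colour; the job was handed in after about 49 s on the robot clock.

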